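# Scoop the rejected stand-off insulators into the hold box and shut it

## Task

The four ceramic stand-off insulators in the black tray failed inspection. Scoop them up with the steel hand scoop, without touching the glazed ceramic with the gripper's fingers, and tip them gently from close above into the open hold box so that they lie on its foam. Lay the scoop back down flat on the bench, clear of the tray, and shut the hold box's lid, leaving the other things on the bench where they are.

Things in the scene. Friction and masses are not known exactly. Their poses are not given: they have to be found in the camera images.
- scoop: Loose steel hand scoop, 0.13 kg, 190 x 76 x 61 mm. Origin: centre of the pan's underside; x out of the open nose, z up. Flat pan 2 mm thick from x = -38 to +28 mm, 76 mm wide (72 inside), then a lip thinning to 0.6 mm at x = +40. Back wall at x = -38, 28 mm high; side cheeks slope from there down to the lip. Rests stably on its pan; a cranked neck carries the grip (see scoop_grip).
- scoop_lip (a point): Middle of the scoop's lip edge, at its underside (x = +40 mm, z = 0 in the scoop's frame); axes as the scoop's.
- scoop_grip (a point): Point to grip, on the centreline of the scoop's black plastic grip (90 mm long, parallel to the pan, x = -150 to -60 mm in the scoop's frame; 14 mm wide across y, 22 mm high), 78 mm behind the scoop's origin and 50 mm above its underside; axes as the scoop's.
- scoop_pan (a point): Middle of the pan, 10 mm above the underside, above the scoop's origin; axes as the scoop's.
- tray: Black conductive tray that stays put on the bench, 110 (x) x 170 (y) x 23 mm high. Origin: centre of its underside. Floor 3 mm thick, upright walls 3 mm thick; inside 104 x 164 mm. The insulators stand in its +y half; the +y end is the far one seen from the robot. It stands right of the grey mat, where the bench is 5 mm lower (z = -5 mm).
- insulator_0: White glazed ceramic stand-off insulator, loose, 12 g: a ribbed barrel 18 mm in diameter and 18 mm high with bevelled ends (13 mm faces) and a steel insert. Stands upright in the tray at the start. Origin: centre of its lower face; z along its axis.
- insulator_1: White glazed ceramic stand-off insulator, loose, 12 g: a ribbed barrel 18 mm in diameter and 18 mm high with bevelled ends (13 mm faces) and a steel insert. Stands upright in the tray at the start. Origin: centre of its lower face; z along its axis.
- insulator_2: White glazed ceramic stand-off insulator, loose, 12 g: a ribbed barrel 18 mm in diameter and 18 mm high with bevelled ends (13 mm faces) and a steel insert. Stands upright in the tray at the start. Origin: centre of its lower face; z along its axis.
- insulator_3: White glazed ceramic stand-off insulator, loose, 12 g: a ribbed barrel 18 mm in diameter and 18 mm high with bevelled ends (13 mm faces) and a steel insert. Stands upright in the tray at the start. Origin: centre of its lower face; z along its axis.
- insulator_0_mid (a point): Centre of insulator_0, half way up its barrel.
- insulator_1_mid (a point): Centre of insulator_1, half way up its barrel.
- insulator_2_mid (a point): Centre of insulator_2, half way up its barrel.
- insulator_3_mid (a point): Centre of insulator_3, half way up its barrel.
- hold_box: Black box with a hinged lid, stays put; 110 (x) x 160 (y) mm, walls 45 mm high, 3 mm thick. Origin on its underside, near the middle. Inside x = -53 to +51, y = -77 to +77 mm; foam fills it to 25 mm above the underside, leaving 21 mm below the shut lid: the insulators fit in one layer only. Front at -x; hinge along y at x = +58, z = 46 mm.
- hold_box_lid (a joint): Lid angle in rad: 0 shut, 1.92 fully open, leaning back past upright, as at the start. The lid is a 4 mm plate 162 mm wide reaching 115 mm from the hinge; past upright it falls shut by itself, light hinge.
- lid_edge (a point): Middle of the lid's free edge (the one opposite the hinge), 115 mm from the hinge; about 0.15 m above the bench when open.
- flux_bottle: Small amber bottle, 38 mm diameter, 77 mm tall, bystander. Origin at the centre of its underside.
- lens_pot: Low round pot with a lid, 47 mm diameter, 32 mm high, bystander. Origin at the centre of its underside.
- side_cutters: Side cutters lying flat, 117 mm long, 12 mm high, bystander. Origin near their middle, on the underside.
- wick_reel: Flat yellow reel, 48 mm diameter, 10 mm high, bystander. Origin at the centre of its underside.
- marker: Marker pen lying down, 135 mm long, 17 mm thick, bystander. Origin near its middle, on the underside.
- qc_stamp: Wooden-handled stamp standing upright, 24 mm diameter, 50 mm tall, bystander. Origin at the centre of its underside.

How it is judged:
By the outcome, as a careful person would: the job done as asked, in the order asked, and still so for the second after the job is handed in, with the robot touching nothing.
It also fails if it takes over 72 s, if anything falls off the work surface, if the arm or the gripper's body presses on something with over 40 N, if the wrist force passes 120 N, or if a joint passes its speed limit or range.

## Robot

A 7-joint arm with a two-finger parallel gripper is mounted at the origin on a cart in front of the work surface, level with it; the furniture and walls round the work are solid. World frame = base frame: x ahead of the robot, y to its left, z up, the work surface at z = 0. Lengths are in m, angles in rad, forces in N, time in s.
With the tool pointing down it reaches from about 0.425 to 0.95 m from the base axis. Payload 4.7 kg.
Tool frame: the origin (TCP) lies on the centre line of the jaws, within the pads' length; the fingertips stand 14 mm ahead of it and the grasp point (between the pads) lies 5 mm behind it; z points along the fingers, y is the line along which they close (so a half turn about z gives the same grasp; the last joint's range is limited). The gripper opens to 85 mm and grips with 20 to 120 N. Pads are 22 mm wide; open, the fingers measure 114 mm over their backs; the gripper's body (76 mm by 85 mm) begins 54 mm behind the grasp point. The pads swing forward as they close: fully open they stand 13 mm farther back than shut.
Start: joints at [-1.379, 0.469, -0.049, 1.532, 0.024, 1.141, -0.082], TCP at [0.148, 0.659, 0.245] pointing down, gripper open.
Joint ranges: [-2.59, 2.59], [-0.33, 1.99], [-1.39, 1.29], [0.1, 2.45], [-1.04, 4.18], [0.21, 1.99], [-2.66, 2.66]. Speed limits (rad/s): [2.57, 2.57, 3.14, 3.14, 3.14, 3.14, 3.14].

## Interface

Orientations are given as [roll, pitch, yaw] about the fixed x, y, z axes, in that order (R = Rz(yaw) Ry(pitch) Rx(roll)).
In Python, from plant import state, grab_frame, sign_off, look_for, silhouettes gives the robot as it stands.
- The arm moves only by the tool move_arm, never from a script. Its argument "plan" is one flat list of numbers, 7 for each row, row after row: the finger opening in mm, from 0 to 85.4, then the shift along the tool's x, y, z scaled (see below), then the turn, a rotation vector about the tool's x, y, z scaled (see below). A call has 1 to 8 rows; each row is the pose to reach, as a shift and turn from the pose commanded when the call began, along the tool's axes at that moment; what a row does not reach only later rows make up. The controller multiplies each number of a shift by 50 cm and each number of a turn by pi/2 rad. A row lasts 1/8 s, in which the tool goes at most 62.5 mm and 10.7 degrees, less where a joint would pass 70% of its speed; a pose out of reach is approached as far as the arm can. A call with a number of a shift or a turn outside -1 to 1 is refused whole. A call with a gripper value outside its range is refused whole. The fingers move at their own pace and stop on an object; "grip_force" is the grip in N (left out, the last holds). Time passes only in rows, so rows that repeat a pose let the fingers close. It gives the time, the measured TCP pose, the force, the opening and the grip force at its end, in the units of the state.
- state(): the state, without advancing time (a new reading comes with each control period).
- grab_frame(name): name is "side" or "top"; returns a dict with "img" (400x640x3 uint8, red, green, blue), "intrinsics" (3x3 intrinsics, pixels), "D" ([k1, k2, p1, p2, k3] as OpenCV has them; the pictures are not rectified), "R" (3x3) and "t" (3): a world point X has camera coordinates R X + t. Camera axes: x right, y down, z forward; pixel columns grow to the right and rows downward; lengths in m; the calibration is good to about 2 mm. A picture is of the moment at which its call begins. There is no depth.
- sign_off(): hands the job in; it is judged then, once.
Trained networks look in a picture, given as the dict that the camera call returned (one of the last four; its "shot" number tells which), for a name from the list of things; names that differ only in an ending like _2 or _b are one class to them, and where a whole thing is asked for, a point or a joint stands for the part that bears it (a point fixed in the world has none). Each returns a list of dicts, best first, with "conf" (0 to 1); they miss things now and then, are a little off and sometimes report something else, mostly with a low value. They report only what shows in the picture. A call takes as long as a camera call.
- look_for(query, picture): "position" ([column, row] in pixels, amid what is visible of it).
- silhouettes(query, picture): "mask" (400x640 bool, what is visible of it) and "position" ([column, row] in pixels, amid what is visible of it).
The state is a dict: "clock": time; "qpos": joint angles; "joint_velocities": joint speeds; "joint_efforts": joint torques, N m; "tool_pos": TCP position; "tcp_rot": TCP orientation; "force": force on the tool from outside, world axes, zero at the start; "wrist_torque": the same for the moment, N m; "width": opening from 0.0 (shut) to 1.0 (fully open); "gripper_force": force on a finger pad.
Only numpy, scipy, OpenCV 4.12 (cv2) and the standard library are available. Lean on these libraries where they do the work, as an engineer would, in place of code of your own. Each camera call takes 0.05 s, during which the arm holds its last target. There are 200 camera calls.

## Working session

There is one attempt and no reset: what is moved stays moved. The work goes in short steps, Python scripts to look and compute and a tool call to move; the robot and the scene stay as the last step left them, time stands still between calls to the robot, and variables do not carry over. Pictures are saved under pics/ and viewed, at most 10 in all, crops included, and the job is handed in when it is done.

Besides the shell and the picture viewer there is one more tool, called by a JSON object that holds its "method" and its "body", one argument or row to a line. move_arm: Moves the arm, as the interface text tells. Shifts and turns lie within -1 to 1; 1 stands for 50 cm of shift or pi/2 rad of turn. Its arguments: {"type":"object","properties":{"plan":{"type":"array","items":{"type":"number"}},"grip_force":{"type":"number"}},"required":["plan"]}

```bash
ls; mkdir -p pics; python3 - <<'E'
from plant import *
import cv2
s=state(); print(s)
for n in("side","top"):
    f=grab_frame(n); print(n,f["intrinsics"].round(1).tolist(),f["D"],f["R"].round(3).tolist(),f["t"].round(3).tolist(), (-f["R"].T@f["t"]).round(3))
    cv2.imwrite(f"pics/{n}0.png",f["img"][:,:,::-1])
    for q in["scoop","scoop_grip","scoop_lip","tray","insulator_0","hold_box","lid_edge","flux_bottle","lens_pot","side_cutters","wick_reel","marker","qc_stamp"]:
        print(q,[(round(d["conf"],2),[round(float(x),1) for x in d["position"]]) for d in look_for(q,f)][:6])
E
```

```text
pics
{'clock': 0.0, 'qpos': array([-1.37891308,  0.4694402 , -0.04862421,  1.53372418,  0.02407964,
        1.14100467, -0.08232193]), 'joint_velocities': array([-0.00068437,  0.00293302,  0.00069046,  0.00032325,  0.00043236,
       -0.00041439,  0.00112969]), 'joint_efforts': array([ 2.26253310e-04, -5.10302317e+01, -4.67017293e-02, -2.37705785e+01,
        1.07201302e-02,  7.49860250e-03,  2.96125108e-06]), 'tool_pos': array([0.14766214, 0.65806108, 0.24424951]), 'tcp_rot': array([-3.13960145e+00,  4.31074112e-05,  2.92083742e+00]), 'force': array([-0.2387401 ,  0.35278292, -0.19003718]), 'wrist_torque': array([-0.04172435,  0.01058485, -0.00206995]), 'gripper_force': 0.0, 'width': 1.0024180136273728}
side [[514.4, 0.0, 313.1], [0.0, 514.4, 203.0], [0.0, 0.0, 1.0]] [-0.02556383  0.          0.          0.          0.        ] [[0.97, -0.243, -0.012], [-0.168, -0.634, -0.755], [0.176, 0.735, -0.655]] [-0.586, 0.062, 1.269] [ 0.355 -1.035  0.872]
scoop [(0.63, [254.3, 192.1])]
scoop_grip [(0.89, [250.6, 194.7])]
scoop_lip [(0.69, [250.9, 190.2])]
tray [(0.71, [253.6, 187.5]), (0.69,
[... 586 characters left out ...]
59.5]), (0.51, [364.2, 314.2])]
top [[490.8, 0.0, 328.8], [0.0, 490.8, 206.7], [0.0, 0.0, 1.0]] [0.02659866 0.         0.         0.         0.        ] [[-0.04, -0.999, 0.0], [-0.974, 0.039, -0.221], [0.221, -0.009, -0.975]] [-0.124, 0.573, 1.423] [ 0.239 -0.133  1.515]
scoop [(0.83, [280.1, 247.8])]
scoop_grip [(0.79, [278.9, 248.0])]
scoop_lip [(0.86, [281.6, 250.1]), (0.51, [229.0, 275.9])]
tray [(0.83, [370.9, 219.1])]
insulator_0 []
hold_box [(0.56, [274.9, 199.1])]
lid_edge []
flux_bottle [(0.62, [337.6, 168.6])]
lens_pot [(0.52, [418.0, 250.3])]
side_cutters [(0.53, [416.0, 192.7])]
wick_reel [(0.52, [229.2, 272.9]), (0.31, [278.7, 247.6])]
marker [(0.59, [358.5, 270.3])]
qc_stamp []
```

```bash
python3 - <<'E'
import cv2
a=cv2.imread("pics/side0.png")[120:360,180:450]; cv2.imwrite("pics/s1.png",cv2.resize(a,None,fx=2.5,fy=2.5,interpolation=3))
a=cv2.imread("pics/top0.png")[130:310,200:450]; cv2.imwrite("pics/t1.png",cv2.resize(a,None,fx=3.2,fy=3.2,interpolation=3))
E
```

```text
(no output)
```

View pics/s1.png

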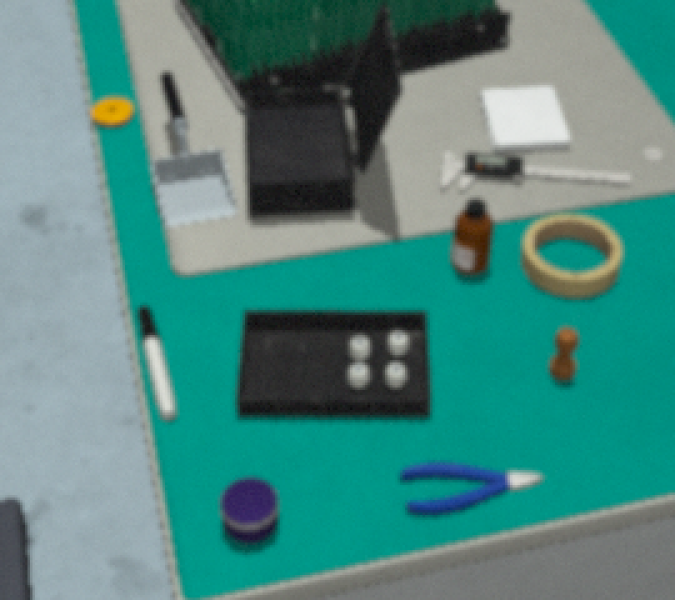

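View pics/t1.png

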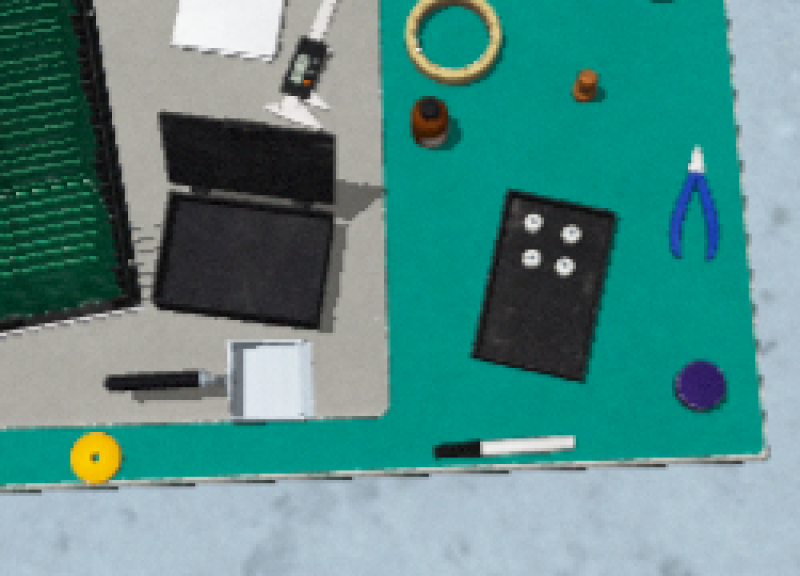

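```bash
cat >h.py <<'E'
import numpy as np,cv2
from plant import *
from scipy.optimize import least_squares
from scipy.spatial.transform import Rotation as Ro
def proj(f,X):
    return cv2.projectPoints(np.asarray(X,float).reshape(-1,3),cv2.Rodrigues(f["R"])[0],f["t"],f["intrinsics"],f["D"])[0].reshape(-1,2)
def ray(f,px,z):
    u=cv2.undistortPoints(np.array(px,float).reshape(-1,1,2),f["intrinsics"],f["D"]).reshape(-1,2)
    d=np.c_[u,np.ones(len(u))]@f["R"]; c=-f["R"].T@f["t"]
    return c+d*((z-c[2])/d[:,2])[:,None]
def fitpose(obs,z,x0):  # obs: list (frame, model mm Nx3, px)
    def res(p):
        c,s=np.cos(p[2]),np.sin(p[2]); M=np.array([[c,-s,0],[s,c,0],[0,0,1]])
        return np.concatenate([(proj(f,np.array(m)/1e3@M.T+[p[0],p[1],z])-px).ravel() for f,m,px in obs])
    r=least_squares(res,x0,loss="soft_l1"); return r.x,res(r.x).reshape(-1,2)
E
python3 - <<'E'
from h import *
S=grab_frame("side");T=grab_frame("top")
t=lambda l:np.array(l)/3.2+[200,130]-.34
s=lambda l:np.array(l)/2.5+[180,120]-.3
def go(n,z,x0,mt,pt,ms,ps):
    p,r=fitpose([(T,mt,t(pt)),(S,ms,s(ps))],z,x0); print(n,p.round(4),np.degrees(p[2]).round(1));print(r.round(1).tolist())
go("scoop",0,[.1,.05,-1.57],[[40,38,0],[40,-38,0],[-38,38,28],[-38,-38,28],[-150,0,61],[-60,0,61]],[[313,342],[308,417],[228,340],[231,419],[105,382],[205,379]],
 [[-38,38,28],[-38,-38,28],[40,38,0],[40,-38,0],[-150,0,61]],[[222,152],[157,158],[236,214],[172,224],[167,75]])
go("tray",-.005,[.3,-.2,-1.57],[[55,85,23],[-55,85,23],[55,-85,23],[-55,-85,23]],[[617,212],[510,190],[584,381],[472,356]],
 [[-55,-85,23],[-55,85,23],[55,85,23],[55,-85,23],[55,85,0],[55,-85,0]],[[245,312],[427,312],[428,404],[240,404],[430,416],[240,417]])
go("box",0,[.3,.1,0],[[54,80,45],[54,-80,45],[-56,-80,45],[-56,80,45]],[[172,193],[334,211],[320,328],[153,304]],
 [[-56,-80,45],[54,-80,45],[-56,-80,0],[54,-80,0]],[[250,186],[352,180],[250,217],[352,214]])
print(ray(T,t([[533,222],[571,233],[531,258],[565,266]]),.016).round(4)[:,:2])
print(ray(S,s([[360,347],[398,341],[358,374],[396,374]]),.007).round(4)[:,:2])
d=lambda n,p,z:print(n,ray(T,t([p]),z)[0].round(3))
d("bottle",(430,112),.07);d("cutL",(676,257),0);d("cutR",(712,257),0);d("cuttip",(698,150),0);d("pot",(698,385),.027);d("markL",(435,452),.0);d("markR",(575,441),.0);d("reel",(96,457),.005);d("stamp",(586,80),.04)
d("matcorner",(385,412),0);d("bigblack",(140,300),0.05);d("caliper",(270,107),0);d("benchcorner",(765,455),0)
E
```

```text
scoop [ 0.4543 -0.0047 -1.5543] -89.1
[[-0.5, -0.6], [2.1, 0.3], [0.0, -0.0], [-0.1, 0.1], [-0.1, -0.2], [-1.1, -1.0], [0.3, -1.3], [-2.2, 1.3], [1.3, 0.6], [-2.3, 1.9], [-0.1, -1.8]]
tray [ 0.5369 -0.2736 -1.8293] -104.8
[[0.1, 0.1], [-0.7, -0.4], [-0.0, -0.2], [-0.1, -0.1], [-0.4, -0.2], [0.1, -0.2], [1.9, -0.4], [-1.7, -0.6], [0.7, 1.7], [-1.0, 1.1]]
box [ 0.5684  0.0157 -0.1663] -9.5
[[-0.5, -0.1], [0.2, 0.6], [-0.4, -1.0], [-0.3, -0.1], [-1.9, 0.3], [1.1, 0.1], [-0.9, 1.4], [1.1, -0.1]]
[[ 0.5989 -0.2654]
 [ 0.5864 -0.3019]
 [ 0.5629 -0.2614]
 [ 0.5536 -0.294 ]]
[[ 0.5639 -0.2595]
 [ 0.5996 -0.2611]
 [ 0.5538 -0.2907]
 [ 0.5866 -0.2993]]
bottle [ 0.699 -0.168  0.07 ]
cutL [ 0.562 -0.406  0.   ]
cutR [ 0.56  -0.441  0.   ]
cuttip [ 0.67  -0.436  0.   ]
pot [ 0.431 -0.412  0.027]
markL [ 0.38 -0.16  0.  ]
markR [ 0.385 -0.295  0.   ]
reel [0.387 0.164 0.005]
stamp [ 0.735 -0.324  0.04 ]
matcorner [ 0.42  -0.113  0.   ]
bigblack [0.53  0.114 0.05 ]
caliper [ 0.733 -0.008  0.   ]
benchcorner [ 0.364 -0.476  0.   ]
```

```bash
cat >>h.py <<'E'
def cur():
    s=state(); return s["tool_pos"],Ro.from_euler("xyz",s["tcp_rot"]),s
def down(yaw): return Ro.from_euler("xyz",[np.pi,0,np.radians(yaw)])
def rel(pos,R,base=None):
    """shift/turn numbers from base (default measured pose) to pos,R"""
    p,Q=base or cur()[:2]
    return np.r_[Q.inv().apply(np.array(pos)-p)/.5,(Q.inv()*R).as_rotvec()/(np.pi/2)].round(3).tolist()
def scoop_tcp(o,yaw,pitch,off=(-.078,0,.045),roll=0):
    """TCP pose for scoop origin o, heading yaw deg, nose-down pitch deg"""
    Rs=Ro.from_euler("xyz",[roll,pitch,yaw],degrees=True)
    return np.array(o)+Rs.apply(off), Rs*Ro.from_euler("xyz",[np.pi,0,np.pi])
E
python3 - <<'E'
from h import *
p,R=scoop_tcp([.4543,-.0047,0],-89.1,0); print(p,R.as_euler("xyz"))
b=cur()[:2]
m=np.array([.36,.38,.25]);print(rel(m,down(125)));b=(m,down(125))
q=p+[0,0,.13];print(rel(q,R,b))
print(rel(p,R,(q,R)))
O=np.array([.5369,-.2736]);a=np.radians(-104.8)
X=np.array([[.599,-.2635],[.5865,-.3005],[.5633,-.2604],[.5537,-.2925]])-O
print((X@np.array([[np.cos(a),-np.sin(a)],[np.sin(a),np.cos(a)]])).round(4))
E
```

```text
[0.45307483 0.07329038 0.045     ] [3.14159265 0.         1.58650429]
[-0.536, -0.451, -0.009, -0.0, -0.0, 0.471]
[-0.609, -0.199, 0.15, -0.0, -0.0, 0.379]
[0.0, -0.0, 0.26, 0.0, 0.0, 0.0]
[[-0.0256  0.0575]
 [ 0.0133  0.0548]
 [-0.0195  0.0222]
 [ 0.014   0.0211]]
```

{"method": "move_arm", "body": {
  "plan": [50,-0.134,-0.113,-0.002,0,0,0.118,50,-0.268,-0.226,-0.004,0,0,0.236,50,-0.402,-0.338,-0.007,0,0,0.353,50,-0.536,-0.451,-0.009,0,0,0.471,50,-0.536,-0.451,-0.009,0,0,0.471,50,-0.536,-0.451,-0.009,0,0,0.471,50,-0.536,-0.451,-0.009,0,0,0.471],
  "grip_force": 100
}}

```text
clock: 2.38
tool_pos: [0.3624, 0.3769, 0.2503]
tcp_rot: [3.141, 0.001, 2.174]
force: [0.1, 1.2, -1.2]
width: 0.586
gripper_force: 0.0
```

{"method": "move_arm", "body": {
  "plan": [50,-0.102,-0.033,0.025,0,0,0.063,50,-0.203,-0.066,0.05,0,0,0.126,50,-0.305,-0.1,0.075,0,0,0.19,50,-0.406,-0.133,0.1,0,0,0.253,50,-0.508,-0.166,0.125,0,0,0.316,50,-0.609,-0.199,0.15,0,0,0.379,50,-0.609,-0.199,0.15,0,0,0.379,50,-0.609,-0.199,0.15,0,0,0.379]
}}

```text
clock: 3.38
tool_pos: [0.4529, 0.0749, 0.1748]
tcp_rot: [-3.142, -0.001, 1.588]
force: [0.6, 0.6, 0.9]
width: 0.585
gripper_force: 0.0
```

```bash
python3 - <<'E'
from h import *
print(cur()[0],cur()[1].as_euler("xyz"),cur()[2]["qpos"].round(2),cur()[2]["clock"])
p,R=scoop_tcp([.4543,-.0047,0],-89.1,0); print(rel(p,R))
S=grab_frame("side");T=grab_frame("top")
a=S["img"][130:250,200:340];cv2.imwrite("pics/s2.png",cv2.resize(a,None,fx=4,fy=4,interpolation=2)[:,:,::-1])
E
```

```text
[0.45286044 0.07490143 0.17479947] [-3.14152921e+00 -7.20104943e-04  1.58790645e+00] [-0.68  0.21  0.49  2.13 -0.13  0.83 -0.09] 3.375
[-0.003, 0.0, 0.26, -0.0, -0.0, 0.001]
```

View pics/s2.png

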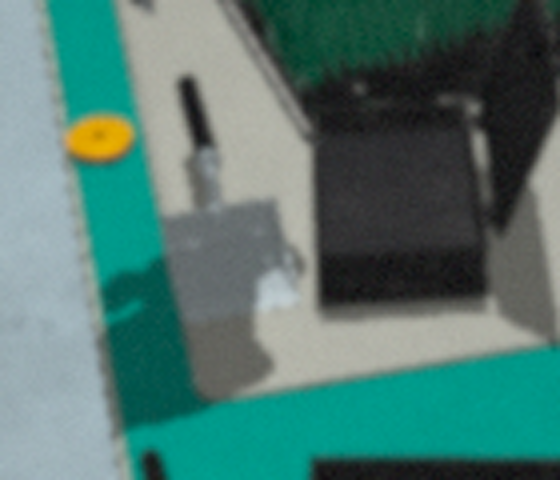

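The picture shows the scoop undisturbed beside the box (crop ~(220,250)); the arm itself isn't drawn, only its shadow. Descend and grip.

{"method": "move_arm", "body": {
  "plan": [50,-0.003,0,0.07,0,0,0,50,-0.003,0,0.14,0,0,0,50,-0.003,0,0.2,0,0,0,50,-0.003,0,0.24,0,0,0,50,-0.003,0,0.26,0,0,0,50,-0.003,0,0.26,0,0,0]
}}

```text
clock: 4.22
tool_pos: [0.4527, 0.0727, 0.0446]
tcp_rot: [-3.141, -0.0, 1.587]
force: [0.2, -0.1, -0.8]
width: 0.588
gripper_force: 0.0
```

{"method": "move_arm", "body": {
  "plan": [5,0,0,0,0,0,0,5,0,0,0,0,0,0,5,0,0,0,0,0,0,5,0,0,0,0,0,0,5,0,0,0,0,0,0,5,0,0,0,0,0,0]
}}

```text
clock: 4.97
tool_pos: [0.4533, 0.0721, 0.0456]
tcp_rot: [3.14, -0.001, 1.586]
force: [-0.8, -0.5, 5.2]
width: 0.146
gripper_force: 97.2
```

{"method": "move_arm", "body": {
  "plan": [5,0,0,-0.05,0,0,0,5,0,0,-0.1,0,0,0,5,0,0,-0.15,0,0,0,5,0,0,-0.2,0,0,0,5,0,0,-0.25,0,0,0,5,0,0,-0.25,0,0,0],
  "grip_force": 110
}}

```text
clock: 5.72
tool_pos: [0.4539, 0.0722, 0.1713]
tcp_rot: [3.138, -0.002, 1.586]
force: [0.2, 0.1, -2.0]
width: 0.145
gripper_force: 107.4
```

```bash
python3 - <<'E'
from h import *
p,Q,s=cur();print(p,s["tcp_rot"],s["width"],s["gripper_force"])
for n in("side","top"):
    f=grab_frame(n)
    for m in silhouettes("scoop",f)[:1]:
        k=m["mask"];r=cv2.minAreaRect(np.argwhere(k)[:,::-1].astype(np.float32));print(n,m["conf"],m["position"],k.sum(),cv2.boxPoints(r).round(1).tolist())
    # predicted
    sc=p-Ro.from_euler("z",-89.1,degrees=True).apply([-.078,0,.045]); Rz=Ro.from_euler("z",-89.1,degrees=True)
    print(proj(f,sc+Rz.apply(np.array([[40,38,0],[40,-38,0],[-38,38,28],[-38,-38,28],[-150,0,61]])/1e3)).round(1).tolist())
    c=(200,120) if n=="side" else (220,190)
    cv2.imwrite(f"pics/{n}3.png",cv2.resize(f["img"][c[1]:c[1]+130,c[0]:c[0]+110],None,fx=4,fy=4,interpolation=2)[:,:,::-1])
import numpy as np
a=np.hstack([cv2.imread("pics/side3.png")[:,:400],cv2.imread("pics/top3.png")[:,:400]]);cv2.imwrite("pics/c3.png",a)
E
```

```text
[0.45388367 0.07215398 0.17125957] [ 3.13766473e+00 -2.06687336e-03  1.58563186e+00] 0.1454529277529319 107.3901093006134
side 0.59 [252.6, 152.9] 1025 [[226.39999389648438, 118.30000305175781], [257.79998779296875, 109.30000305175781], [274.20001220703125, 166.5], [242.6999969482422, 175.5]]
[[272.7, 166.8], [241.5, 172.0], [265.7, 139.6], [235.4, 144.4], [242.2, 107.9]]
top 0.89 [277.7, 243.6] 812 [[257.0, 229.0], [294.0, 229.0], [294.0, 256.0], [257.0, 256.0]]
[[294.6, 228.5], [295.7, 254.8], [266.2, 228.2], [267.0, 255.2], [223.9, 242.1]]
```

View pics/c3.png

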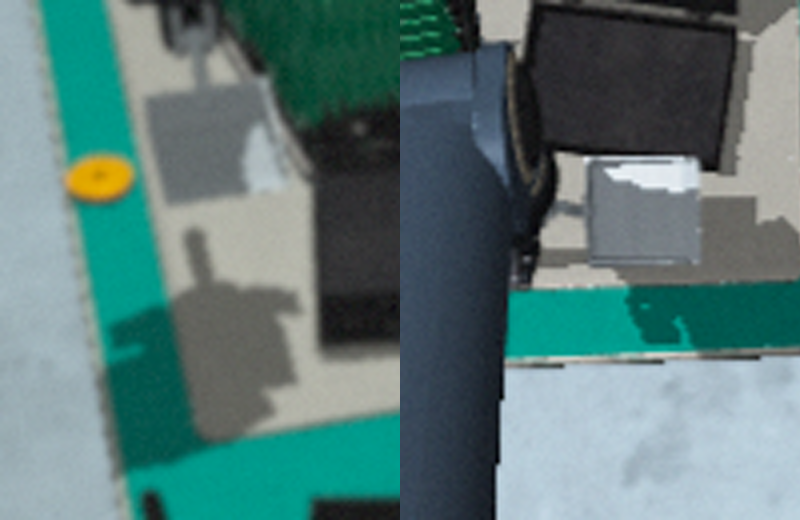

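```bash
cat >>h.py <<'E'
O=np.array([.539,-.274]);ty=-104.8
def T2W(x,y,z):
    c,s=np.cos(np.radians(ty)),np.sin(np.radians(ty)); return np.array([O[0]+c*x-s*y,O[1]+s*x+c*y,z])
E
python3 - <<'E'
from h import *
a=scoop_tcp(T2W(-.005,-.035,.10),-14.8,0); print(a[0],rel(*a))
b=scoop_tcp(T2W(-.005,-.035,.03),-14.8,2); print(b[0],rel(*b,base=a))
E
```

```text
[ 0.43102619 -0.24030051  0.145     ] [-0.623, -0.051, 0.048, -0.001, -0.001, -0.826]
[ 0.4325905  -0.24071382  0.07769475] [-0.003, -0.0, 0.135, 0.0, 0.022, 0.0]
```

{"method": "move_arm", "body": {
  "plan": [5,-0.089,-0.007,0,0,0,-0.118,5,-0.178,-0.015,0,0,0,-0.236,5,-0.267,-0.022,0.01,0,0,-0.354,5,-0.356,-0.029,0.02,0,0,-0.472,5,-0.445,-0.036,0.03,0,0,-0.59,5,-0.534,-0.044,0.04,0,0,-0.708,5,-0.623,-0.051,0.048,0,0,-0.826,5,-0.623,-0.051,0.048,0,0,-0.826]
}}

```text
clock: 6.92
tool_pos: [0.43, -0.244, 0.1445]
tcp_rot: [-3.14, -0.002, 2.879]
force: [0.3, 0.7, -1.4]
width: 0.145
gripper_force: 107.4
```

```bash
python3 - <<'E'
from h import *
p,Q,s=cur();print(p,s["tcp_rot"],s["qpos"].round(2))
b=scoop_tcp(T2W(-.005,-.035,.03),-14.8,2); print(rel(*b))
Rs=Q*Ro.from_euler("xyz",[np.pi,0,np.pi]).inv(); o=p-Rs.apply([-.078,0,.045])
M=np.array([[40,38,0],[40,-38,0],[-38,38,28],[-38,-38,28]])/1e3
for n in("side","top"):
    f=grab_frame(n); print(proj(f,o+Rs.apply(M)).round(1).tolist()); print(proj(f,[T2W(i,j,.018) for i,j in((-.055,-.085),(-.055,.085),(.055,.085),(.055,-.085))]).round(1).tolist())
    c=(250,190) if n=="side" else (320,170)
    cv2.imwrite(f"pics/{n}4.png",cv2.resize(f["img"][c[1]:c[1]+110,c[0]:c[0]+100],None,fx=4,fy=4,interpolation=2)[:,:,::-1])
a=np.hstack([cv2.imread("pics/side4.png"),cv2.imread("pics/top4.png")]);cv2.imwrite("pics/c4.png",a)
E
```

```text
[ 0.43002644 -0.24395956  0.14445478] [-3.13967071e+00 -2.44110371e-03  2.87880818e+00] [ 0.09  0.31  0.41  2.08 -0.17  0.79  1.91]
[-0.004, 0.008, 0.133, -0.001, 0.021, -0.003]
[[316.7, 223.6], [316.3, 248.6], [280.5, 214.0], [278.1, 238.8]]
[[278.3, 244.2], [351.6, 244.3], [353.8, 280.8], [275.0, 280.6]]
[[359.9, 207.6], [385.2, 213.1], [354.9, 231.3], [380.9, 237.1]]
[[347.1, 240.1], [358.4, 188.0], [392.7, 195.3], [382.2, 247.8]]
```

View pics/c4.png

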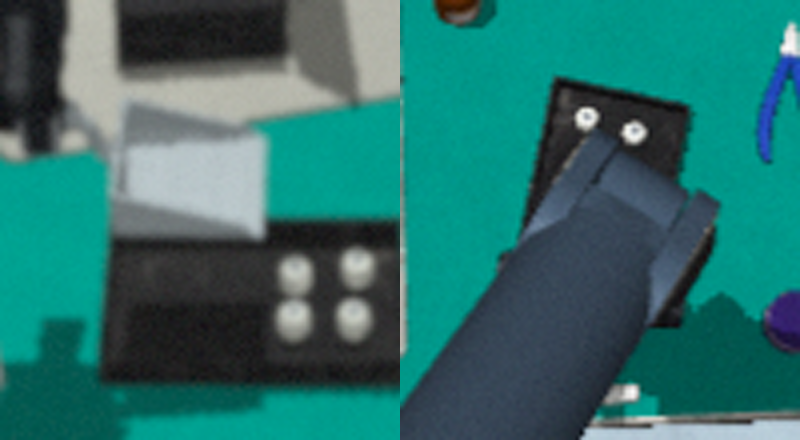

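{"method": "move_arm", "body": {
  "plan": [5,-0.001,0.004,0.04,0,0.01,-0.003,5,-0.004,0.008,0.08,0,0.02,-0.003,5,-0.004,0.008,0.12,0,0.021,-0.003,5,-0.004,0.008,0.15,0,0.021,-0.003,5,-0.004,0.008,0.17,0,0.021,-0.003,5,-0.004,0.008,0.181,0,0.021,-0.003,5,-0.004,0.008,0.181,0,0.021,-0.003]
}}

```text
clock: 7.9
tool_pos: [0.4349, -0.2366, 0.0552]
tcp_rot: [3.141, -0.033, 2.888]
force: [-0.1, 0.1, -1.7]
width: 0.141
gripper_force: 107.4
```

```bash
python3 - <<'E'
from h import *
p,Q,s=cur();print(p,s["tcp_rot"],s["force"])
Rs=Q*Ro.from_euler("xyz",[np.pi,0,np.pi]).inv(); o=p-Rs.apply([-.078,0,.045]);print(o,o+Rs.apply([.04,0,0]))
for y,z in((-.035,.0),(-.02,-.0008),(0,-.0008),(.02,-.0008),(.038,-.0008)):
    print(y,rel(*scoop_tcp(T2W(-.005,y,z),-14.8,2)))
E
```

```text
[ 0.43492045 -0.23663334  0.05519121] [ 3.1414079  -0.03314454  2.88758104] [-0.1069236   0.12766598 -1.70455809]
[ 0.50893484 -0.25584033  0.00763112] [ 0.54763006 -0.26588636  0.00630558]
-0.035 [0.002, -0.009, 0.015, 0.0, 0.001, 0.003]
-0.02 [-0.028, -0.009, 0.016, 0.0, 0.001, 0.003]
0 [-0.068, -0.009, 0.014, 0.0, 0.001, 0.003]
0.02 [-0.108, -0.01, 0.013, 0.0, 0.001, 0.003]
0.038 [-0.144, -0.01, 0.012, 0.0, 0.001, 0.003]
```

{"method": "move_arm", "body": {
  "plan": [5,0.002,-0.005,0.005,0,0,0.003,5,0.002,-0.009,0.01,0,0,0.003,5,0.002,-0.009,0.015,0,0,0.003,5,0.002,-0.009,0.018,0,0,0.003,5,0.002,-0.009,0.018,0,0,0.003,5,0.002,-0.009,0.018,0,0,0.003]
}}

```text
clock: 8.65
tool_pos: [0.4323, -0.2408, 0.0466]
tcp_rot: [-3.142, -0.033, 2.883]
force: [-4.3, -0.2, 5.8]
width: 0.144
gripper_force: 108.5
```

```bash
python3 - <<'E'
from h import *
p,Q,s=cur();print(p,s["tcp_rot"],s["force"],s["wrist_torque"])
Rs=Q*Ro.from_euler("xyz",[np.pi,0,np.pi]).inv(); o=p-Rs.apply([-.078,0,.045]);print(o,o+Rs.apply([.04,0,0]))
for y in(-.02,0,.02,.038):
    print(y,rel(*scoop_tcp(T2W(-.005,y,-.0015),-14.8,2)))
E
```

```text
[ 0.43231405 -0.2408216   0.0465803 ] [-3.14156958 -0.03303557  2.88263308] [-4.26881559 -0.17192728  5.84633292] [-0.01139379  0.29576578 -0.04816856]
[ 0.50623512 -0.26040494 -0.00097145] [ 0.5448803  -0.27064235 -0.00229263]
-0.02 [-0.03, 0.0, -0.0, -0.0, 0.001, -0.0]
0 [-0.07, 0.0, -0.002, -0.0, 0.001, -0.0]
0.02 [-0.11, 0.0, -0.003, -0.0, 0.001, -0.0]
0.038 [-0.146, 0.0, -0.004, -0.0, 0.001, -0.0]
```

{"method": "move_arm", "body": {
  "plan": [5,-0.012,0,0,0,0,0,5,-0.025,0,0,0,0,0,5,-0.038,0,-0.001,0,0,0,5,-0.05,0,-0.001,0,0,0,5,-0.062,0,-0.001,0,0,0,5,-0.074,0,-0.002,0,0,0,5,-0.086,0,-0.002,0,0,0,5,-0.098,0,-0.003,0,0,0]
}}

```text
clock: 9.65
tool_pos: [0.479, -0.253, 0.0464]
tcp_rot: [3.141, -0.035, 2.883]
force: [-4.4, 1.4, 6.8]
width: 0.143
gripper_force: 108.8
```

```bash
cat >>h.py <<'E'
def report():
    p,Q,s=cur()
    Rs=Q*Ro.from_euler("xyz",[np.pi,0,np.pi]).inv(); o=p-Rs.apply([-.078,0,.045]);l=o+Rs.apply([.04,0,0])
    c,n=np.cos(np.radians(ty)),np.sin(np.radians(ty));d=l[:2]-O
    print("tcp",p.round(4),"lip",l.round(4),"lip in tray",(c*d[0]+n*d[1]).round(4),(-n*d[0]+c*d[1]).round(4),"eul",Rs.as_euler("xyz",degrees=True).round(1),"F",s["force"].round(1),"t",s["wrist_torque"].round(2),"clk",s["clock"],"w",round(s["width"],3))
E
python3 - <<'E'
from h import *
report()
f=grab_frame("side");cv2.imwrite("pics/s5.png",cv2.resize(f["img"][220:300,260:370],None,fx=5,fy=5,interpolation=2)[:,:,::-1])
for y in(.02,.03,.035,.04):
    print(y,rel(*scoop_tcp(T2W(-.005,y,-.0015),-14.8,2)))
E
```

```text
tcp [ 0.479  -0.253   0.0464] lip [ 0.5914 -0.2828 -0.0027] lip in tray -0.0049 0.0529 eul [  0.    2.  -14.8] F [-4.4  1.4  6.8] t [ 0.05  0.44 -0.  ] clk 9.65 w 0.143
0.02 [-0.011, 0.0, 0.0, 0.0, 0.001, -0.0]
0.03 [-0.031, 0.0, -0.0, 0.0, 0.001, -0.0]
0.035 [-0.041, 0.0, -0.001, 0.0, 0.001, -0.0]
0.04 [-0.051, 0.0, -0.001, 0.0, 0.001, -0.0]
```

View pics/s5.png

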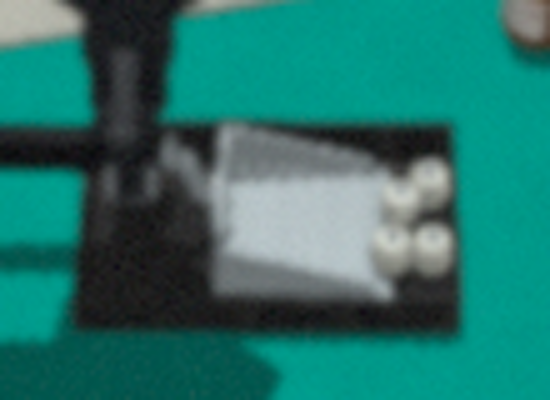

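The scoop is in the tray; the near two insulators (crop ~(397,200),(392,245)) are at/over the lip, the far two (~432) ahead near the end wall. Continue.

{"method": "move_arm", "body": {
  "plan": [5,-0.007,0,0,0,0,0,5,-0.014,0,0,0,0,0,5,-0.02,0,0,0,0,0,5,-0.026,0,0,0,0,0,5,-0.032,0,0,0,0,0,5,-0.038,0,0,0,0,0,5,-0.044,0,-0.001,0,0,0,5,-0.048,0,-0.001,0,0,0]
}}

```text
clock: 10.7
tool_pos: [0.5026, -0.2593, 0.0463]
tcp_rot: [3.141, -0.034, 2.883]
force: [-5.3, 1.9, 8.1]
width: 0.144
gripper_force: 108.7
```

```bash
python3 - <<'E'
from h import *
report()
f=grab_frame("side");cv2.imwrite("pics/s6.png",cv2.resize(f["img"][220:300,260:370],None,fx=5,fy=5,interpolation=2)[:,:,::-1])
for y in(.035,.04):
    print(y,rel(*scoop_tcp(T2W(-.005,y,-.0015),-14.8,2)))
E
```

```text
tcp [ 0.5026 -0.2593  0.0463] lip [ 0.6151 -0.289  -0.0027] lip in tray -0.0049 0.0774 eul [  0.    2.  -14.8] F [-5.3  1.9  8.1] t [0.13 0.6  0.04] clk 10.7 w 0.144
0.035 [0.005, 0.0, 0.0, 0.0, 0.001, -0.0]
0.04 [-0.005, 0.0, 0.0, 0.0, 0.001, -0.0]
```

View pics/s6.png

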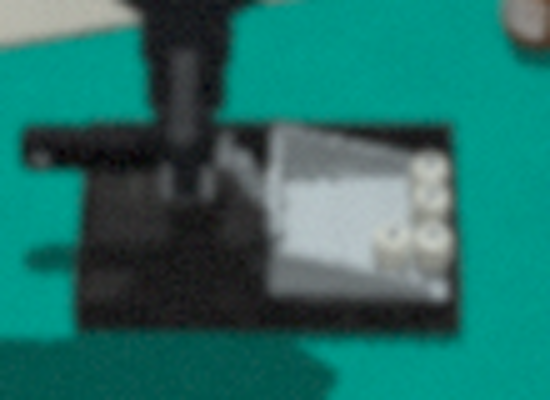

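{"method": "move_arm", "body": {
  "plan": [5,-0.003,0,0,0,0,0,5,-0.006,0,0,0,0,0,5,-0.008,0,0,0,0,0,5,-0.01,0,0,0,0,0,5,-0.01,0,0,0,0,0]
}}

```text
clock: 11.38
tool_pos: [0.5054, -0.2601, 0.0461]
tcp_rot: [3.141, -0.038, 2.883]
force: [-9.0, 3.3, 12.4]
width: 0.148
gripper_force: 109.6
```

```bash
python3 - <<'E'
from h import *
report()
p,Q,s=cur();Rs=Q*Ro.from_euler("xyz",[np.pi,0,np.pi]).inv(); o=p-Rs.apply([-.078,0,.045])
for n,M in(("side",[[40,38,0],[40,-38,0],[28,38,2],[28,-38,2],[-38,38,28],[-38,-38,28]]),("top",[[40,38,0],[40,-38,0]])):
    f=grab_frame(n)
    pp=proj(f,o+Rs.apply(np.array(M)/1e3))
    print(n,((pp-[260,220])*5).round(0).tolist())
    I=look_for("insulator_0",f);print([(round(d["conf"],2),np.round((np.array(d["position"])-[260,220])*5).tolist()) for d in I])
    print([ray(f,[d["position"]],.009)[0].round(4).tolist()[:2] for d in I])
    im=f["img"];w=((im.min(2)>150)).astype(np.uint8)
    if n=="top":
        print((pp).tolist()); cv2.imwrite("pics/t7.png",cv2.resize(im[180:260,330:410],None,fx=5,fy=5,interpolation=2)[:,:,::-1])
E
```

```text
tcp [ 0.5054 -0.2601  0.0461] lip [ 0.6177 -0.2898 -0.0034] lip in tray -0.0049 0.0802 eul [  0.1   2.2 -14.8] F [-9.   3.3 12.4] t [0.35 1.32 0.08] clk 11.375 w 0.148
side [[447.0, 172.0], [454.0, 298.0], [421.0, 169.0], [427.0, 294.0], [281.0, 126.0], [280.0, 251.0]]
[(0.57, [394.0, 233.0]), (0.56, [435.0, 157.0]), (0.5, [421.0, 206.0]), (0.42, [445.0, 237.0])]
[[0.5899, -0.294], [0.6212, -0.2534], [0.606, -0.281], [0.6112, -0.3017]]
top [[507.0, -140.0], [624.0, -115.0]]
[(0.17, [83.0, -94.0])]
[[0.6048, 0.0165]]
[[361.41522875792685, 191.93266564450732], [384.7877564436886, 196.95431477427417]]
```

{"method": "move_arm", "body": {
  "plan": [5,0.015,0,0,0,0,0,5,0.03,0,0,0,0,0,5,0.045,0,0.001,0,0,0,5,0.06,0,0.001,0,0,0,5,0.065,0.004,0.001,0,0,0,5,0.065,0.009,0.001,0,0,0,5,0.065,0.014,0.001,0,0,0,5,0.065,0.014,0.001,0,0,0]
}}

```text
clock: 12.58
tool_pos: [0.4779, -0.2458, 0.0463]
tcp_rot: [-3.141, -0.034, 2.882]
force: [-2.1, -2.3, 4.7]
width: 0.145
gripper_force: 108.5
```

```bash
cat >see.py <<'E'
from h import *
import sys
report()
p,Q,s=cur();Rs=Q*Ro.from_euler("xyz",[np.pi,0,np.pi]).inv(); o=p-Rs.apply([-.078,0,.045])
f=grab_frame("side")
print("lip px",((proj(f,o+Rs.apply(np.array([[40,38,0],[40,-38,0],[-38,38,28],[-38,-38,28]])/1e3))-[260,220])*5).round(0).tolist())
for d in look_for("insulator_0",f):
    X=ray(f,[d["position"]],.008)[0]; c,n=np.cos(np.radians(ty)),np.sin(np.radians(ty));e=X[:2]-O
    print(round(d["conf"],2),(np.array(d["position"])*5-[1300,1100]).round(),"tray",(c*e[0]+n*e[1]).round(4),(-n*e[0]+c*e[1]).round(4))
if len(sys.argv)>1: cv2.imwrite(sys.argv[1],cv2.resize(f["img"][220:300,260:370],None,fx=5,fy=5,interpolation=2)[:,:,::-1])
E
python3 see.py pics/s8.png
```

```text
tcp [ 0.4779 -0.2458  0.0463] lip [ 0.5904 -0.2756 -0.0027] lip in tray -0.0116 0.0501 eul [ -0.    1.9 -14.8] F [-2.1 -2.3  4.7] t [-0.74 -0.1  -0.34] clk 12.575 w 0.145
lip px [[382.0, 161.0], [385.0, 285.0], [216.0, 114.0], [211.0, 238.0]]
0.62 [374. 180.] tray -0.027 0.0461
0.45 [373. 244.] tray 0.0114 0.0447
0.41 [370. 161.] tray -0.0393 0.0442
```

View pics/s8.png

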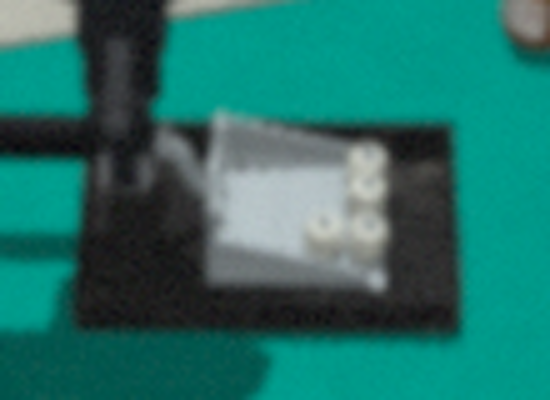

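All four ride on the scoop (crop: (368,155), (368,185), (325,228), (368,228)), inside the lip corners (382,161)/(385,285). Now lift while tilting the nose up.

```bash
python3 - <<'E'
from h import *
p,Q,s=cur();Rs=Q*Ro.from_euler("xyz",[np.pi,0,np.pi]).inv(); o=p-Rs.apply([-.078,0,.045])
b=(p,Q)
for th,z,l in((0,.001,0.001),(-3,.004,.0015),(-6,.010,.002),(-9,.019,.002),(-12,.03,.002),(-15,.042,.002),(-18,.056,.002),(-18,.056,.002)):
    x=o-Rs.apply([0,l,0]); x[2]=z
    print([5]+rel(*scoop_tcp(x,-14.8,th),base=b),",")
E
```

```text
[5, 0.003, -0.002, 0.001, -0.0, -0.021, -0.001] ,
[5, 0.008, -0.003, 0.003, -0.0, -0.055, -0.001] ,
[5, 0.012, -0.004, -0.0, -0.0, -0.088, -0.001] ,
[5, 0.016, -0.004, -0.009, -0.0, -0.121, -0.001] ,
[5, 0.019, -0.004, -0.022, -0.0, -0.155, -0.001] ,
[5, 0.022, -0.004, -0.037, -0.0, -0.188, -0.001] ,
[5, 0.025, -0.004, -0.056, -0.0, -0.221, -0.001] ,
[5, 0.025, -0.004, -0.056, -0.0, -0.221, -0.001] ,
```

{"method": "move_arm", "body": {
  "plan": [5,0.003,-0.002,0.001,0,-0.021,0,5,0.008,-0.003,0.003,0,-0.055,0,5,0.012,-0.004,0,0,-0.088,0,5,0.016,-0.004,-0.009,0,-0.121,0,5,0.019,-0.004,-0.022,0,-0.155,0,5,0.022,-0.004,-0.037,0,-0.188,0,5,0.025,-0.004,-0.056,0,-0.221,0,5,0.025,-0.004,-0.056,0,-0.221,0]
}}

```text
clock: 13.68
tool_pos: [0.465, -0.2425, 0.0737]
tcp_rot: [3.139, 0.31, 2.884]
force: [-1.1, 0.5, -2.4]
width: 0.146
gripper_force: 107.4
```

```bash
python3 see.py pics/s9.png; python3 - <<'E'
from h import *
p,Q,s=cur();Rs=Q*Ro.from_euler("xyz",[np.pi,0,np.pi]).inv(); o=p-Rs.apply([-.078,0,.045]);print(o)
b=(p,Q)
for th,z in((-20,.065),(-22,.075),(-22,.09),(-22,.105)):
    x=o.copy(); x[2]=z
    print([5]+rel(*scoop_tcp(x,-14.8,th),base=b),",")
E
```

```text
tcp [ 0.465  -0.2425  0.0737] lip [ 0.5869 -0.2745  0.0668] lip in tray -0.0118 0.0465 eul [  0.1 -17.7 -14.7] F [-1.1  0.5 -2.4] t [ 0.14  0.64 -0.03] clk 13.675 w 0.146
lip px [[376.0, 53.0], [380.0, 177.0], [192.0, 49.0], [186.0, 173.0]]
0.62 [360. 149.] tray -0.0469 0.0399
0.43 [357.  90.] tray -0.0856 0.0389
0.41 [308. 141.] tray -0.052 0.0154
0.4 [347.  40.] tray -0.1203 0.0345
0.23 [246. 136.] tray -0.0552 -0.0133
[ 0.5514474  -0.26579526  0.05494188]
[5, -0.003, 0.0, -0.013, 0.001, -0.024, 0.001] ,
[5, -0.006, 0.0, -0.027, 0.001, -0.046, 0.001] ,
[5, -0.015, 0.0, -0.055, 0.001, -0.046, 0.001] ,
[5, -0.025, 0.0, -0.084, 0.001, -0.046, 0.001] ,
```

View pics/s9.png

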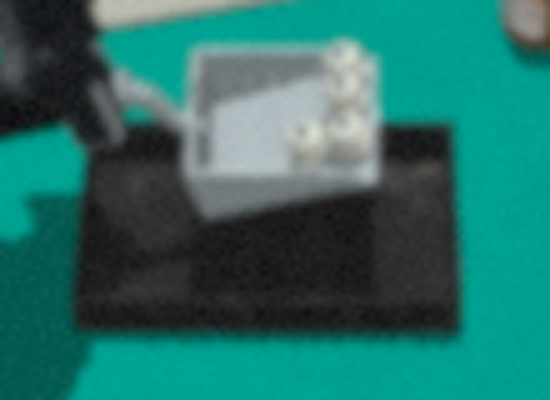

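All four are on the lifted scoop (crop ~(347,50),(347,88),(308,141),(350,130)), tray empty. Carry on to the box.

```bash
cat >>h.py <<'E'
B=np.array([.5704,.0149])
def B2W(x,y,z):
    c,s=np.cos(np.radians(-9.5)),np.sin(np.radians(-9.5)); return np.array([B[0]+c*x-s*y,B[1]+s*x+c*y,z])
E
python3 - <<'E'
from h import *
p,Q,s=cur();Rs=Q*Ro.from_euler("xyz",[np.pi,0,np.pi]).inv(); o=p-Rs.apply([-.078,0,.045])
b=(p,Q)
for dz,th in((.005,-18),(.013,-19),(.024,-20),(.037,-20),(.048,-20),(.055,-20),(.055,-20)):
    print([5]+rel(*scoop_tcp(o+[0,0,dz],-14.8,th),base=b),",")
e=B2W(-.04,0,.105);st=o+[0,0,.055];print(e,st)
b=scoop_tcp(st,-14.8,-20)
us=[.015,.05,.1,.16,.22,.28,.34,.4];
for u in us: print([5]+rel(*scoop_tcp(st+(e-st)*u,-14.8+5.3*u,-20),base=b),",")
b=scoop_tcp(st+(e-st)*.4,-14.8+5.3*.4,-20);print()
for u in[.46,.52,.58,.64,.7,.76,.82,.87]: print([5]+rel(*scoop_tcp(st+(e-st)*u,-14.8+5.3*u,-20),base=b),",")
E
```

```text
[5, -0.003, 0.0, -0.009, 0.001, -0.002, 0.001] ,
[5, -0.006, 0.0, -0.022, 0.001, -0.013, 0.001] ,
[5, -0.011, 0.0, -0.04, 0.001, -0.024, 0.001] ,
[5, -0.019, 0.0, -0.064, 0.001, -0.024, 0.001] ,
[5, -0.026, 0.0, -0.085, 0.001, -0.024, 0.001] ,
[5, -0.03, 0.0, -0.099, 0.001, -0.024, 0.001] ,
[5, -0.03, 0.0, -0.099, 0.001, -0.024, 0.001] ,
[0.53094858 0.0215019  0.105     ] [ 0.5514474  -0.26579526  0.10994188]
[5, 0.003, 0.008, -0.001, -0.0, 0.0, -0.001] ,
[5, 0.009, 0.026, -0.003, -0.001, 0.0, -0.003] ,
[5, 0.018, 0.053, -0.005, -0.002, -0.0, -0.006] ,
[5, 0.029, 0.085, -0.009, -0.003, 0.0, -0.009] ,
[5, 0.039, 0.116, -0.012, -0.004, 0.0, -0.012] ,
[5, 0.05, 0.148, -0.015, -0.006, 0.0, -0.015] ,
[5, 0.061, 0.18, -0.018, -0.007, 0.0, -0.019] ,
[5, 0.071, 0.211, -0.022, -0.008, 0.0, -0.022] ,

[5, 0.01, 0.032, -0.003, -0.001, 0.0, -0.003] ,
[5, 0.019, 0.064, -0.006, -0.002, 0.0, -0.007] ,
[5, 0.029, 0.096, -0.009, -0.004, 0.0, -0.01] ,
[5, 0.038, 0.128, -0.011, -0.005, 0.0, -0.013] ,
[5, 0.048, 0.161, -0.014, -0.006, -0.0, -0.017] ,
[5, 0.057, 0.193, -0.017, -0.007, -0.0, -0.02] ,
[5, 0.067, 0.225, -0.02, -0.008, 0.0, -0.023] ,
[5, 0.075, 0.252, -0.022, -0.009, 0.0, -0.026] ,
```

{"method": "move_arm", "body": {
  "plan": [5,-0.003,0,-0.009,0,-0.002,0,5,-0.006,0,-0.022,0,-0.013,0,5,-0.011,0,-0.04,0,-0.024,0,5,-0.019,0,-0.064,0,-0.024,0,5,-0.026,0,-0.085,0,-0.024,0,5,-0.03,0,-0.099,0,-0.024,0,5,-0.03,0,-0.099,0,-0.024,0]
}}

```text
clock: 14.65
tool_pos: [0.4662, -0.2443, 0.1273]
tcp_rot: [-3.141, 0.353, 2.884]
force: [0.4, 0.3, -2.5]
width: 0.147
gripper_force: 107.4
```

{"method": "move_arm", "body": {
  "plan": [5,0.003,0.008,-0.001,0,0,-0.001,5,0.009,0.026,-0.003,-0.001,0,-0.003,5,0.018,0.053,-0.005,-0.002,0,-0.006,5,0.029,0.085,-0.009,-0.003,0,-0.009,5,0.039,0.116,-0.012,-0.004,0,-0.012,5,0.05,0.148,-0.015,-0.006,0,-0.015,5,0.061,0.18,-0.018,-0.007,0,-0.019,5,0.071,0.211,-0.022,-0.008,0,-0.022]
}}

```text
clock: 15.65
tool_pos: [0.4561, -0.1314, 0.124]
tcp_rot: [3.141, 0.35, 2.921]
force: [0.1, 0.4, -2.4]
width: 0.148
gripper_force: 107.4
```

{"method": "move_arm", "body": {
  "plan": [5,0.01,0.032,-0.003,-0.001,0,-0.003,5,0.019,0.064,-0.006,-0.002,0,-0.007,5,0.029,0.096,-0.009,-0.004,0,-0.01,5,0.038,0.128,-0.011,-0.005,0,-0.013,5,0.048,0.161,-0.014,-0.006,0,-0.017,5,0.057,0.193,-0.017,-0.007,0,-0.02,5,0.067,0.22,-0.02,-0.008,0,-0.023,5,0.072,0.24,-0.022,-0.009,0,-0.025]
}}

```text
clock: 16.65
tool_pos: [0.4457, -0.0061, 0.122]
tcp_rot: [-3.141, 0.351, 2.964]
force: [-0.1, 0.7, -1.5]
width: 0.141
gripper_force: 107.5
```

```bash
python3 - <<'E'
from h import *
report()
p,Q,s=cur();Rs=Q*Ro.from_euler("xyz",[np.pi,0,np.pi]).inv(); o=p-Rs.apply([-.078,0,.045]); print(o,s["qpos"].round(2))
b=(p,Q);e=B2W(-.04,0,.105)
for u in(.3,.6,.85,1,1): print([5]+rel(*scoop_tcp(o+(e-o)*u,-9.5,-20),base=b),",")
f=grab_frame("side");print(((proj(f,o+Rs.apply(np.array([[40,38,0],[40,-38,0],[-38,38,28],[-38,-38,28]])/1e3)))).round(0).tolist())
print([(round(d["conf"],2),np.round(d["position"],1).tolist()) for d in look_for("insulator_0",f)])
E
```

```text
tcp [ 0.4457 -0.0061  0.122 ] lip [ 0.57   -0.0285  0.1203] lip in tray -0.2453 -0.0328 eul [ -0.  -20.1 -10.2] F [-0.1  0.7 -1.5] t [ 0.11  0.63 -0.01] clk 16.65 w 0.141
[ 0.53299231 -0.02180573  0.1065449 ] [-0.66  0.17  0.57  2.42  0.05  0.24  1.23]
[5, 0.006, 0.023, -0.001, -0.003, 0.001, -0.007] ,
[5, 0.011, 0.049, -0.003, -0.003, 0.001, -0.007] ,
[5, 0.016, 0.07, -0.003, -0.003, 0.001, -0.007] ,
[5, 0.019, 0.082, -0.004, -0.003, 0.001, -0.007] ,
[5, 0.019, 0.082, -0.004, -0.003, 0.001, -0.007] ,
[[301.0, 151.0], [303.0, 169.0], [268.0, 153.0], [268.0, 171.0]]
[(0.36, [294.4, 156.3]), (0.36, [287.1, 166.7])]
```

```bash
python3 - <<'E'
from h import *
p,Q,s=cur();Rs=Q*Ro.from_euler("xyz",[np.pi,0,np.pi]).inv(); o=p-Rs.apply([-.078,0,.045])
b=(p,Q);e=B2W(-.035,0,.095)
for u in(.1,.25,.42,.6,.78,.93,1,1): print([5]+rel(*scoop_tcp(o+(e-o)*u,-9.5,-20+14*u),base=b),",")
b=scoop_tcp(e,-9.5,-6);print()
# tipping: lip at box x=xl, z=zl, pitch th
def lip(xl,zl,th,y=0):
    Rs=Ro.from_euler("xyz",[0,th,-9.5],degrees=True); return scoop_tcp(B2W(xl,y,zl)-Rs.apply([.04,0,0]),-9.5,th)
for th,z in((-4,.09),(-1,.08),(2,.072),(5,.064),(8,.055),(11,.048),(14,.043),(14,.043)): print([5]+rel(*lip(.005,z,th),base=b),",")
E
```

```text
[5, -0.001, 0.006, -0.002, -0.003, 0.017, -0.006] ,
[5, -0.002, 0.019, -0.005, -0.002, 0.04, -0.007] ,
[5, -0.003, 0.033, -0.008, -0.002, 0.067, -0.007] ,
[5, -0.005, 0.048, -0.011, -0.002, 0.095, -0.007] ,
[5, -0.007, 0.064, -0.014, -0.002, 0.123, -0.007] ,
[5, -0.009, 0.076, -0.016, -0.002, 0.146, -0.007] ,
[5, -0.009, 0.082, -0.017, -0.002, 0.157, -0.007] ,
[5, -0.009, 0.082, -0.017, -0.002, 0.157, -0.007] ,

[5, -0.002, 0.0, 0.01, 0.0, 0.022, 0.0] ,
[5, -0.005, 0.0, 0.018, 0.0, 0.056, 0.0] ,
[5, -0.01, 0.0, 0.022, 0.0, 0.089, 0.0] ,
[5, -0.015, 0.0, 0.027, 0.0, 0.122, 0.0] ,
[5, -0.02, 0.0, 0.034, 0.0, 0.156, 0.0] ,
[5, -0.026, 0.0, 0.037, 0.0, 0.189, 0.0] ,
[5, -0.034, 0.0, 0.037, 0.0, 0.222, 0.0] ,
[5, -0.034, 0.0, 0.037, 0.0, 0.222, 0.0] ,
```

{"method": "move_arm", "body": {
  "plan": [5,-0.001,0.006,-0.002,-0.003,0.017,-0.006,5,-0.002,0.019,-0.005,-0.002,0.04,-0.007,5,-0.003,0.033,-0.008,-0.002,0.067,-0.007,5,-0.005,0.048,-0.011,-0.002,0.095,-0.007,5,-0.007,0.064,-0.014,-0.002,0.123,-0.007,5,-0.009,0.076,-0.016,-0.002,0.146,-0.007,5,-0.009,0.082,-0.017,-0.002,0.157,-0.007,5,-0.009,0.082,-0.017,-0.002,0.157,-0.007]
}}

```text
clock: 17.75
tool_pos: [0.4551, 0.0326, 0.1318]
tcp_rot: [3.142, 0.105, 2.973]
force: [-0.2, -0.3, -1.9]
width: 0.144
gripper_force: 107.3
```

{"method": "move_arm", "body": {
  "plan": [5,-0.002,0,0.01,0,0.022,0,5,-0.005,0,0.018,0,0.056,0,5,-0.01,0,0.022,0,0.089,0,5,-0.015,0,0.027,0,0.122,0,5,-0.02,0,0.034,0,0.156,0,5,-0.026,0,0.037,0,0.189,0,5,-0.034,0,0.037,0,0.222,0,5,-0.034,0,0.037,0,0.222,0]
}}

```text
clock: 18.75
tool_pos: [0.4747, 0.029, 0.1146]
tcp_rot: [-3.141, -0.243, 2.972]
force: [0.5, -0.1, -2.0]
width: 0.145
gripper_force: 107.4
```

```bash
cat >>h.py <<'E'
def lip(xl,zl,th,y=0):
    Rs=Ro.from_euler("xyz",[0,th,-9.5],degrees=True); return scoop_tcp(B2W(xl,y,zl)-Rs.apply([.04,0,0]),-9.5,th)
E
python3 - <<'E'
from h import *
report();s=state();print(s["qpos"].round(2))
f=grab_frame("side");ms=[d for d in look_for("insulator_0",f)];print([(round(d["conf"],2),np.round(d["position"],1).tolist()) for d in ms])
print(proj(f,[B2W(i,j,.045) for i,j in((-.056,-.08),(.054,-.08),(.054,.08),(-.056,.08))]).round(0).tolist(),B2W(.005,0,0))
for i in range(1):
  b=cur()[:2]
  for th,z in((17,.039),(20,.036),(23,.034),(26,.033),(29,.033),(32,.033),(35,.033),(35,.033)): print([5]+rel(*lip(.002,z,th),base=b),",")
E
```

```text
tcp [0.4747 0.029  0.1146] lip [0.5769 0.0116 0.0426] lip in tray -0.2858 -0.0363 eul [-0.  13.9 -9.7] F [ 0.5 -0.1 -2. ] t [-0.03 -0.21 -0.02] clk 18.75 w 0.145
[-0.42  0.44  0.4   2.   -0.26  0.99  1.54]
[(0.38, [292.3, 172.1])]
[[279.0, 194.0], [322.0, 192.0], [317.0, 155.0], [277.0, 157.0]] [0.57533143 0.01407476 0.        ]
[5, -0.0, 0.004, -0.003, 0.001, 0.034, -0.002] ,
[5, -0.007, 0.004, -0.01, 0.001, 0.067, -0.002] ,
[5, -0.014, 0.004, -0.017, 0.001, 0.1, -0.002] ,
[5, -0.022, 0.004, -0.027, 0.001, 0.134, -0.002] ,
[5, -0.029, 0.004, -0.038, 0.001, 0.167, -0.002] ,
[5, -0.037, 0.004, -0.048, 0.001, 0.2, -0.002] ,
[5, -0.046, 0.004, -0.058, 0.001, 0.234, -0.002] ,
[5, -0.046, 0.004, -0.058, 0.001, 0.234, -0.002] ,
```

{"method": "move_arm", "body": {
  "plan": [5,0,0.004,-0.003,0,0.034,-0.002,5,-0.007,0.004,-0.01,0,0.067,-0.002,5,-0.014,0.004,-0.017,0,0.1,-0.002,5,-0.022,0.004,-0.027,0,0.134,-0.002,5,-0.029,0.004,-0.038,0,0.167,-0.002,5,-0.037,0.004,-0.048,0,0.2,-0.002,5,-0.046,0.004,-0.058,0,0.234,-0.002,5,-0.046,0.004,-0.058,0,0.234,-0.002]
}}

```text
clock: 19.85
tool_pos: [0.5032, 0.0265, 0.1374]
tcp_rot: [3.14, -0.61, 2.977]
force: [0.3, 0.7, -1.6]
width: 0.145
gripper_force: 107.4
```

```bash
cat >boxsee.py <<'E'
from h import *
import sys
report();print(state()["qpos"].round(2))
for n in("side","top"):
    f=grab_frame(n);print(n,[(round(d["conf"],2),np.round(d["position"],1).tolist(),ray(f,[d["position"]],.034)[0][:2].round(3).tolist()) for d in look_for("insulator_0",f)])
    im=f["img"][135:215,250:350] if n=="side" else f["img"][150:250,230:330]
    cv2.imwrite(f"pics/b_{n}.png",cv2.resize(im,(400,400*im.shape[0]//im.shape[1]),interpolation=2)[:,:,::-1])
a=cv2.imread("pics/b_side.png");a=cv2.copyMakeBorder(a,0,80,0,0,0);cv2.imwrite(sys.argv[1],np.hstack([a,cv2.imread("pics/b_top.png")]))
E
python3 boxsee.py pics/b1.png
python3 - <<'E'
from h import *
b=cur()[:2]
for th,z,x in((37,.034,.0),(39,.034,-.002),(41,.034,-.004),(43,.034,-.006),(45,.034,-.009),(45,.034,-.012),(45,.035,-.016),(45,.036,-.02)): print([5]+rel(*lip(x,z,th),base=b),",")
E
```

```text
tcp [0.5032 0.0265 0.1374] lip [0.5732 0.0149 0.033 ] lip in tray -0.2881 -0.0407 eul [ 0.1 34.9 -9.4] F [ 0.3  0.7 -1.6] t [-0.11 -0.71  0.05] clk 19.85 w 0.145
[-0.32  0.64  0.37  1.71 -0.29  1.46  1.59]
side [(0.62, [312.1, 180.7], [0.599, -0.009]), (0.61, [310.0, 174.6], [0.6, 0.018]), (0.49, [303.0, 178.4], [0.579, 0.007])]
top []
[5, 0.0, -0.001, -0.007, 0.001, 0.022, 0.001] ,
[5, -0.0, -0.001, -0.013, 0.001, 0.045, 0.001] ,
[5, -0.001, -0.001, -0.018, 0.001, 0.067, 0.001] ,
[5, -0.002, -0.001, -0.024, 0.001, 0.089, 0.001] ,
[5, -0.001, -0.001, -0.028, 0.001, 0.111, 0.001] ,
[5, 0.004, -0.001, -0.025, 0.001, 0.111, 0.001] ,
[5, 0.011, -0.001, -0.022, 0.001, 0.111, 0.001] ,
[5, 0.019, -0.001, -0.019, 0.001, 0.111, 0.001] ,
```

{"method": "move_arm", "body": {
  "plan": [5,0,-0.001,-0.007,0,0.022,0,5,0,-0.001,-0.013,0,0.045,0,5,-0.001,-0.001,-0.018,0,0.067,0,5,-0.002,-0.001,-0.024,0,0.089,0,5,-0.001,-0.001,-0.028,0,0.111,0,5,0.004,-0.001,-0.025,0,0.111,0,5,0.011,-0.001,-0.022,0,0.111,0,5,0.019,-0.001,-0.019,0,0.111,0]
}}

```text
clock: 21.05
tool_pos: [0.5, 0.0266, 0.1514]
tcp_rot: [3.139, -0.785, 2.978]
force: [0.1, -0.0, -1.8]
width: 0.14
gripper_force: 107.5
```

```bash
cat >white.py <<'E'
from h import *
f=grab_frame("side");im=f["img"].astype(int)
# ascii brightness of box region
q=proj(f,[B2W(i,j,.025) for i,j in((-.053,-.077),(.051,-.077),(.051,.077),(-.053,.077))]).round(0);print(q.tolist())
g=im.min(2)[152:196,274:330]
for r,row in enumerate(g): print(152+r,"".join(" .:-=+*#%@"[min(9,v//26)] for v in row))
E
python3 boxsee.py pics/b2.png; python3 white.py
```

```text
tcp [0.5    0.0266 0.1514] lip [0.5509 0.0183 0.0361] lip in tray -0.2856 -0.0631 eul [ 0.1 45.  -9.4] F [ 0.1 -0.  -1.8] t [-0.13 -0.92  0.  ] clk 21.05 w 0.14
[-0.29  0.71  0.36  1.62 -0.29  1.65  1.6 ]
side [(0.66, [369.9, 215.5], [0.702, -0.176]), (0.59, [310.1, 172.9], [0.602, 0.025]), (0.54, [312.1, 181.2], [0.599, -0.011]), (0.2, [239.2, 266.3], [0.373, -0.259])]
top []
[[280.0, 200.0], [321.0, 197.0], [316.0, 161.0], [279.0, 164.0]]
152 =---=---:.....:::..  . .    .   .   ...... .... . .   ..
153 =----==--:.....:...   .  . .  .   ............       ...
154 ------=---:. .......... ....  .  ...:::::::::.     .. ..
155 =----===--:.. .................. ..:::::::::::.  .... ..
156 -----====--:.............................::---:.. .. ...
157 -----====---:................  .   .......:---:. . .   .
158 -----====----:....... . .       ... . ....:--:.. .. . . 
159 -----=====---:... .... ..             . ..:::...   . .  
160 ------=====---:.......... . .. .... .... ..::...        
161 ----========---:......... ..  .............::..       . 
162 ---===========--:........................
[... 1328 characters left out ...]
=+====-::-----::......   .::-
185 +++=-:...........::......:-======-:.:::::..:...... ..:--
186 ===-:.....................--===--:..............:...::--
187 ----:.............. ......::--::::... .........:::..:---
188 ----:.. .............. ............ ...........::::::---
189 ----:.............. ..... .....................::-::----
190 ----:............. . .. . .... .................:-------
191 ----:........ ..........  .. . .. .....   ......:-------
192 ----:.... . ..... ...   .. .  ....... .. ......::-------
193 ----:. . ........ .......  .   ..... . .  .....::-------
194 ----:... . ...  . .. .  . .  .. . .... . . .. .:--------
195 ----:.... . .  ..  ... .   . . ....... .  .....:--------
```

```bash
python3 - <<'E'
from h import *
b=cur()[:2]
for th,z,x in((45,.045,-.02),(45,.06,-.02),(42,.08,-.02),(36,.1,-.015),(28,.115,-.01),(20,.125,-.005),(12,.13,0),(8,.13,0)): print([5]+rel(*lip(x,z,th),base=b),",")
b=lip(0,.13,8)
e=scoop_tcp([.4555,-.0047,.09],-89.1,0);print(b[0],e[0])
m=scoop_tcp([0,0,0],-49,2)[1];print(rel((b[0]+e[0])/2,m,b))
print(rel(*e,base=((b[0]+e[0])/2,m)))
E
```

```text
[5, 0.014, 0.0, -0.012, 0.001, 0.0, 0.001] ,
[5, 0.035, 0.0, -0.033, 0.001, 0.0, 0.001] ,
[5, 0.068, 0.0, -0.049, 0.001, -0.033, 0.001] ,
[5, 0.096, 0.0, -0.058, 0.001, -0.1, 0.001] ,
[5, 0.115, 0.0, -0.052, 0.001, -0.189, 0.001] ,
[5, 0.122, 0.0, -0.038, 0.001, -0.278, 0.001] ,
[5, 0.117, 0.0, -0.017, 0.001, -0.366, 0.001] ,
[5, 0.112, 0.0, 0.0, 0.001, -0.411, 0.001] ,
[0.46132782 0.03315242 0.19098449] [0.45427483 0.07329038 0.135     ]
[0.006, 0.038, 0.057, -0.038, -0.064, 0.437]
[0.033, 0.021, 0.057, -0.008, -0.021, 0.446]
```

{"method": "move_arm", "body": {
  "plan": [5,0.014,0,-0.012,0,0,0,5,0.035,0,-0.033,0,0,0,5,0.068,0,-0.049,0,-0.033,0,5,0.096,0,-0.058,0,-0.1,0,5,0.115,0,-0.052,0,-0.189,0,5,0.122,0,-0.038,0,-0.278,0,5,0.117,0,-0.017,0,-0.366,0,5,0.112,0,0,0,-0.411,0]
}}

```text
clock: 22.3
tool_pos: [0.4604, 0.033, 0.1921]
tcp_rot: [3.138, -0.137, 2.976]
force: [0.2, 0.3, -1.2]
width: 0.142
gripper_force: 107.4
```

{"method": "move_arm", "body": {
  "plan": [5,0.001,0.007,0.01,-0.007,-0.012,0.08,5,0.002,0.014,0.021,-0.014,-0.024,0.16,5,0.003,0.021,0.032,-0.021,-0.036,0.24,5,0.005,0.028,0.042,-0.028,-0.048,0.32,5,0.006,0.035,0.052,-0.035,-0.06,0.4,5,0.006,0.038,0.057,-0.038,-0.064,0.437,5,0.006,0.038,0.057,-0.038,-0.064,0.437,5,0.006,0.038,0.057,-0.038,-0.064,0.437]
}}

```text
clock: 23.3
tool_pos: [0.4579, 0.0528, 0.1636]
tcp_rot: [3.14, -0.036, 2.288]
force: [0.2, -1.1, -1.8]
width: 0.141
gripper_force: 107.3
```

```bash
python3 - <<'E'
from h import *
report();print(state()["qpos"].round(2))
e=scoop_tcp([.4555,-.0047,.09],-89.1,0);print(rel(*e))
E
python3 white.py | head -40
```

```text
tcp [0.4579 0.0528 0.1636] lip [ 0.5344 -0.0348  0.1144] lip in tray -0.23 -0.0655 eul [  0.1   2.1 -48.9] F [ 0.2 -1.1 -1.8] t [-0.01  0.01  0.01] clk 23.3 w 0.141
[-0.63  0.25  0.52  2.12 -0.21  0.83  0.74]
[0.034, 0.021, 0.058, -0.007, -0.022, 0.446]
[[280.0, 200.0], [321.0, 197.0], [316.0, 161.0], [279.0, 164.0]]
152 ******+++=========-:..    ...        ..........   .  .  
153 *********++========-:..   .       ..............   .. ..
154 ***********+++======-:.. ... ...  ..:::::::::..   ... . 
155 *************++++===-::.......  ....::::::::::.. . . .  
156 *****************++==--:..... . .........::---:. .  ..  
157 *******************+++=:.  .    . ... ....:-=-:. ..... .
158 *********************+=-...      ..   ....:--:.. . .. ..
159 *********************+=:...   .  . ...  ..:::... .   . .
160 ********************+-:....    .. .............. ..... .
161 *******************+-:...... ... ..........::...    ... 
162 *****************+=-:......................::::.   . .  
163 ****************+=-:.......................:-=-:..   .  
164 ***************+=-:................:::.....:=
[... 897 characters left out ...]
:::::::-=*****+-:..:::..  ..:
180 ***+-:....::::.:....:..:.::------::=+***+=-:..:::......:
181 ***+-:..::::::::::.:::.:::=+++++=-:-=++++=-:..::.......:
182 ***+-:...::.::::::::..:.:-+*****+=:-===+=-::.......  .:-
183 ***+-:..::.:.:.::.:::...:-+*****+=:--====-::....... ..:-
184 ***+=:........:.::::.:..:-=+**+++=::-----:::......  .::-
185 ***+=:.....:.....::.:.:.::-+++++=-:::::::::..........:--
186 ***+=:..........:....::.::-=====--::....::::...::...::--
187 ***+=:.................:.::-----:::.:....:::...:::..:---
188 ***+=:.....................::::::.::...::::::..::::::---
189 ***+=:...... ......................:..:.::::...::-::----
190 ***+=:.........................................::-------
```

{"method": "move_arm", "body": {
  "plan": [5,0.006,0.004,0.01,-0.001,-0.004,0.08,5,0.012,0.008,0.021,-0.002,-0.008,0.16,5,0.018,0.011,0.031,-0.004,-0.012,0.24,5,0.024,0.015,0.042,-0.005,-0.016,0.32,5,0.03,0.019,0.052,-0.006,-0.02,0.4,5,0.034,0.021,0.058,-0.007,-0.022,0.446,5,0.034,0.021,0.058,-0.007,-0.022,0.446,5,0.034,0.021,0.058,-0.007,-0.022,0.446]
}}

```text
clock: 24.35
tool_pos: [0.4541, 0.0732, 0.1348]
tcp_rot: [-3.141, -0.0, 1.588]
force: [-0.3, -0.4, -1.7]
width: 0.142
gripper_force: 107.3
```

```bash
python3 boxsee.py pics/b3.png; python3 - <<'E'
from h import *
for z in(.01,.0005): print(rel(*scoop_tcp([.4555,-.0047,z],-89.1,0)))
p,Q,s=cur();Rs=Q*Ro.from_euler("xyz",[np.pi,0,np.pi]).inv(); o=p-Rs.apply([-.078,0,.045])
for n in("side","top"):
    f=grab_frame(n);print(n,proj(f,o+Rs.apply(np.array([[40,38,0],[40,-38,0],[-38,38,28],[-38,-38,28]])/1e3)).round(0).tolist())
    m=silhouettes("scoop",f)[:1]
    if m: print(cv2.boxPoints(cv2.minAreaRect(np.argwhere(m[0]["mask"])[:,::-1].astype(np.float32))).round().tolist())
E
```

```text
tcp [0.4541 0.0732 0.1348] lip [ 0.456  -0.0448  0.0898] lip in tray -0.2004 -0.1388 eul [ -0.   0. -89.] F [-0.3 -0.4 -1.7] t [ 0.06  0.04 -0.03] clk 24.35 w 0.142
[-0.8   0.3   0.65  2.17 -0.27  0.75  0.05]
side [(0.61, [308.8, 174.8], [0.597, 0.018]), (0.6, [253.1, 163.6], [0.462, 0.105]), (0.57, [223.1, 162.4], [0.383, 0.132]), (0.51, [314.4, 179.8], [0.606, -0.007]), (0.35, [301.8, 183.9], [0.57, -0.015])]
top []
[0.0, 0.001, 0.16, -0.0, -0.0, 0.0]
[0.0, 0.001, 0.179, -0.0, -0.0, 0.0]
side [[274.0, 178.0], [243.0, 184.0], [267.0, 151.0], [237.0, 156.0]]
[[231.0, 129.0], [264.0, 123.0], [273.0, 179.0], [241.0, 184.0]]
top [[295.0, 231.0], [296.0, 256.0], [267.0, 230.0], [268.0, 257.0]]
[[259.0, 230.0], [294.0, 230.0], [294.0, 257.0], [259.0, 257.0]]
```

View pics/b3.png

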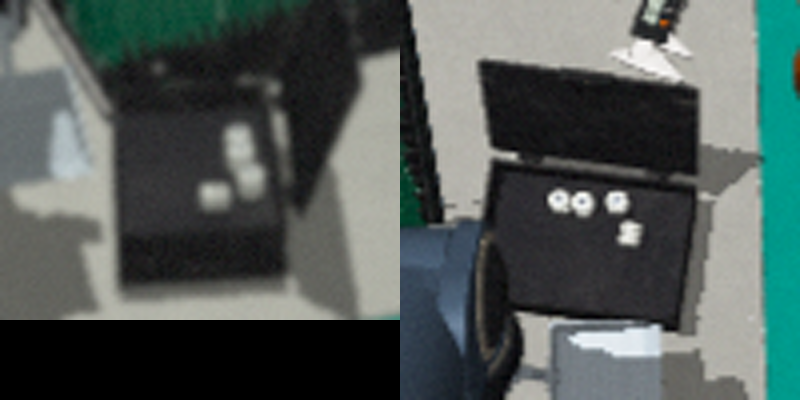

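The picture shows all four insulators in the box on the foam in one layer (top crop (560,200),(583,203),(617,202),(630,233)); scoop in line with its prediction. Lower and release it.

{"method": "move_arm", "body": {
  "plan": [5,0,0.001,0.05,0,0,0,5,0,0.001,0.1,0,0,0,5,0,0.001,0.14,0,0,0,5,0,0.001,0.165,0,0,0,5,0,0.001,0.175,0,0,0,5,0,0.001,0.179,0,0,0,5,0,0.001,0.179,0,0,0,5,0,0.001,0.179,0,0,0]
}}

```text
clock: 25.75
tool_pos: [0.4544, 0.0735, 0.0457]
tcp_rot: [-3.141, -0.0, 1.586]
force: [-2.9, 0.3, 4.4]
width: 0.145
gripper_force: 108.3
```

```bash
python3 -c "
from h import *
report()"
```

```text
tcp [0.4544 0.0735 0.0457] lip [ 0.4562 -0.0445  0.0006] lip in tray -0.2007 -0.1387 eul [ -0.    0.  -89.1] F [-2.9  0.3  4.4] t [ 0.02  0.48 -0.04] clk 25.75 w 0.145
```

Touching down; open and rise.

{"method": "move_arm", "body": {
  "plan": [20,0,0,0,0,0,0,30,0,0,0,0,0,0,45,0,0,0,0,0,0,50,0,0,0,0,0,0,50,0,0,0,0,0,0]
}}

```text
clock: 26.38
tool_pos: [0.4543, 0.0733, 0.0451]
tcp_rot: [-3.141, 0.0, 1.587]
force: [0.6, -0.3, -0.4]
width: 0.583
gripper_force: 0.0
```

{"method": "move_arm", "body": {
  "plan": [50,0,0,-0.03,0,0,0,50,0,0,-0.08,0,0,0,50,0,0,-0.16,0,0,0,50,0,0,-0.25,0,0,0,50,0,0,-0.34,0,0,0,50,0,0,-0.42,0,0,0,50,0,0,-0.42,0,0,0]
}}

```text
clock: 27.25
tool_pos: [0.4563, 0.0734, 0.2586]
tcp_rot: [3.136, -0.004, 1.586]
force: [-0.2, 0.3, -0.6]
width: 0.586
gripper_force: 0.0
```

```bash
python3 - <<'E'
from h import *
report();print(state()["qpos"].round(2))
# lid edge
for l in(1.92,):
    print("edge",[B2W(.058-.115*np.cos(l),y,.046+.115*np.sin(l)).round(3) for y in(-.08,0,.08)])
for n in("side","top"):
    f=grab_frame(n);print(n,proj(f,[B2W(.058-.115*np.cos(1.92),y,.046+.115*np.sin(1.92)) for y in(-.081,.081)]).round(1).tolist(),[(d["conf"],d["position"]) for d in look_for("lid_edge",f)][:2])
    m=silhouettes("scoop",f)[:1]
    if m: print(cv2.boxPoints(cv2.minAreaRect(np.argwhere(m[0]["mask"])[:,::-1].astype(np.float32))).round().tolist())
E
```

```text
tcp [0.4563 0.0734 0.2586] lip [ 0.4583 -0.0444  0.2132] lip in tray -0.2014 -0.1366 eul [  0.3   0.2 -89.1] F [-0.2  0.3 -0.6] t [ 0.05  0.06 -0.04] clk 27.25 w 0.586
[-0.93  0.1   0.75  2.04 -0.09  1.03 -0.13]
edge [array([ 0.653, -0.08 ,  0.154]), array([ 0.666, -0.001,  0.154]), array([0.68 , 0.078, 0.154])]
side [[340.6, 155.7], [333.2, 119.7]] [(0.64, [328.9, 151.2])]
[[234.0, 152.0], [262.0, 146.0], [275.0, 204.0], [247.0, 211.0]]
top [[305.0, 172.0], [249.6, 165.2]] [(0.74, [277.6, 179.6])]
[[252.0, 235.0], [295.0, 235.0], [295.0, 260.0], [252.0, 260.0]]
```

```bash
python3 - <<'E'
from h import *
R=down(80.5);b=cur()[:2]
def T(x,z): return B2W(x,0,z)
print(rel(T(.14,.26),R));print(T(.14,.26))
b=(T(.14,.26),R);print(rel(T(.14,.139),R,b));b=(T(.14,.139),R);print(rel(T(.045,.139),R,b))
E
```

```text
[-0.171, 0.507, -0.013, -0.002, 0.001, 0.115]
[ 0.70847998 -0.00820666  0.26      ]
[-0.0, -0.0, 0.242, 0.0, 0.0, 0.0]
[0.0, -0.19, -0.0, 0.0, 0.0, 0.0]
```

{"method": "move_arm", "body": {
  "plan": [0,-0.028,0.085,-0.013,0,0,0.02,0,-0.057,0.17,-0.013,0,0,0.04,0,-0.085,0.255,-0.013,0,0,0.06,0,-0.114,0.34,-0.013,0,0,0.08,0,-0.142,0.425,-0.013,-0.001,0,0.1,0,-0.171,0.507,-0.013,-0.002,0.001,0.115,0,-0.171,0.507,-0.013,-0.002,0.001,0.115,0,-0.171,0.507,-0.013,-0.002,0.001,0.115],
  "grip_force": 30
}}

```text
clock: 28.55
tool_pos: [0.7084, -0.0082, 0.26]
tcp_rot: [-3.141, -0.001, 1.405]
force: [-0.6, -0.6, -1.1]
width: -0.001
gripper_force: 0.0
```

{"method": "move_arm", "body": {
  "plan": [0,0,0,0.06,0,0,0,0,0,0,0.12,0,0,0,0,0,0,0.18,0,0,0,0,0,0,0.22,0,0,0,0,0,0,0.242,0,0,0,0,0,0,0.242,0,0,0]
}}

```text
clock: 29.3
tool_pos: [0.7093, -0.0078, 0.1402]
tcp_rot: [3.14, -0.001, 1.406]
force: [0.1, -0.0, 0.8]
width: -0.0
gripper_force: 0.0
```

{"method": "move_arm", "body": {
  "plan": [0,0,-0.025,0,0,0,0,0,0,-0.05,0,0,0,0,0,0,-0.075,0,0,0,0,0,0,-0.1,0,0,0,0,0,0,-0.125,0,0,0,0,0,0,-0.15,0,0,0,0,0,0,-0.17,0,0,0,0,0,0,-0.19,0,0,0,0]
}}

```text
clock: 30.3
tool_pos: [0.615, 0.0078, 0.14]
tcp_rot: [3.14, -0.001, 1.406]
force: [1.3, -0.2, 0.1]
width: -0.002
gripper_force: 0.2
```

{"method": "move_arm", "body": {
  "plan": [0,0,0,0,0,0,0,0,0,0,-0.04,0,0,0,0,0,0,-0.12,0,0,0,0,0,0,-0.2,0,0,0,0,0,0,-0.28,0,0,0,0,0,0,-0.28,0,0,0,0,0,0,-0.28,0,0,0]
}}

```text
clock: 31.18
tool_pos: [0.6155, 0.0074, 0.2806]
tcp_rot: [3.139, -0.002, 1.406]
force: [-0.7, -0.3, -0.9]
width: -0.001
gripper_force: 0.0
```

```bash
python3 - <<'E'
from h import *
report()
for n in("side","top"):
    f=grab_frame(n);print(n,[(d["conf"],d["position"]) for d in look_for("lid_edge",f)][:2])
    C=np.array([B2W(i,j,.05) for i,j in((-.057,-.081),(.058,-.081),(.058,.081),(-.057,.081))]);print("shut",proj(f,C).round(1).tolist())
    C=np.array([B2W(.058-.115*np.cos(1.92),y,.046+.115*np.sin(1.92)) for y in(-.081,.081)]);print("open edge",proj(f,C).round(1).tolist())
    for q in("insulator_0","scoop"): print(q,[(round(d["conf"],2),np.round(d["position"],1).tolist()) for d in look_for(q,f)][:5])
    g=f["img"].min(2); x0,y0,w,h=(272,120,75,85) if n=="side" else (240,160,70,80)
    for r in range(y0,y0+h,2): print(r,"".join(" .:-=+*#%@"[min(9,int(v)//20)] for v in g[r,x0:x0+w]))
E
```

```text
tcp [0.6155 0.0074 0.2806] lip [ 0.5962 -0.1089  0.2354] lip in tray -0.1742 0.0132 eul [  0.1   0.1 -99.5] F [-0.7 -0.3 -0.9] t [ 0.05 -0.01 -0.  ] clk 31.175 w -0.001
side [(0.7, [312.8, 154.0]), (0.23, [313.2, 265.5])]
shut [[278.2, 193.2], [324.1, 190.5], [318.4, 153.0], [276.5, 155.4]]
open edge [[340.6, 155.7], [333.2, 119.7]]
insulator_0 [(0.53, [314.3, 177.1]), (0.51, [301.9, 182.5]), (0.46, [310.0, 173.8]), (0.18, [366.4, 311.3])]
scoop [(0.69, [256.4, 190.0])]
120   ....  ...  ... ..   ..   . .      .              ...  .   ..  .........  
122    . .   ..  ..  ... .       .. ...            . . ......  ..    ...  ...  
124     ...    .              .. .:..::..     ....  .. .. ....... . .... ..... 
126     .     .                 ...:::::.   .. ..  . .  .......      ...  .    
128    .              .          ....:...... .......  . .. .....       . . ....
130  .. .             .  ..   . ....::::.. . ....   . .. .     .   . .   ......
132    .         .. . .   .. .. ..::..:::. . . .  .   .       ...  .......... .
134 ....   . ....  .   .  . .....:::...::.. . ...  ... . . ......
[... 5326 characters left out ...]
::::::::::::.::.-=++=+=++
222 ....#%#=  ..::::::::::::::::::::::::::::::::::::::::::::::...-===+=++=
224 ..::#%%+:....::::::::::::::::::::::::::::::::::::::::::::::..=+==#%%%%
226 .:@@@@%%%=...        .......:::::::::::::::::::::::::::::::.:==+#%%%%%
228 .+#%%%%%%%%%%%%%%####*+=::..      . .........::::::.::::::..-===#%%%%%
230 :#%%%%%%%%%%%%%%%%%%%%%%%%%%%%%%%##*---:...       . .. .....==++#%%%%%
232 #%%%%%%%%%%%%%%%%%%%%%%%%%%%%%%%%%%%%%%%%%%%%%%##%#+--:... :====#%%%%%
234 %%%%%%%%%%%%%%%%%%%%%%%%%%%%%%%%%%%%%%@%%%%%%%%%%%%%%%%%%%%#%%%%%%%%%%
236 %%%%%%%%%%%%%%%%%%%%%%%%%%%%%%@%*+++++++++++++++++++++%@@@%%%%%%%%%%%%
238 %%%%%%%%%%%%%%%%%%%%%%%%%%%%%%%%*++@@@@@@@@@@@@@@@@@@@@@@@%%%%%%%%%%%%
```

```bash
python3 - <<'E'
from h import *
f=grab_frame("top");g=grab_frame("side")
for l in(1.92,1.7,1.57,1.4,1.2,1.0,.8):
    E=[B2W(.058-.115*np.cos(l),y,.046+.115*np.sin(l)) for y in(-.081,0,.081)]
    print(l,proj(f,E).round(1).tolist(),proj(g,E).round(1).tolist())
print(look_for("lid_edge",f)[:1],look_for("lid_edge",g)[:1])
m=silhouettes("lid_edge",f)
for k in m[:1]:
    a=np.argwhere(k["mask"]);print(k["conf"],a.min(0),a.max(0),cv2.boxPoints(cv2.minAreaRect(a[:,::-1].astype(np.float32))).round().tolist())
m=silhouettes("lid_edge",g)
for k in m[:1]:
    a=np.argwhere(k["mask"]);print(k["conf"],a.min(0),a.max(0),cv2.boxPoints(cv2.minAreaRect(a[:,::-1].astype(np.float32))).round().tolist())
E
```

```text
1.92 [[305.0, 172.0], [277.3, 168.6], [249.6, 165.2]] [[340.6, 155.7], [336.7, 136.9], [333.2, 119.7]]
1.7 [[303.8, 179.6], [275.8, 176.1], [247.9, 172.7]] [[330.4, 154.3], [327.0, 135.4], [323.9, 118.2]]
1.57 [[303.0, 184.4], [275.0, 181.0], [247.0, 177.6]] [[324.1, 154.3], [321.0, 135.4], [318.2, 118.2]]
1.4 [[302.1, 191.1], [274.0, 187.7], [246.0, 184.2]] [[316.0, 155.3], [313.2, 136.4], [310.7, 119.1]]
1.2 [[301.2, 199.1], [273.1, 195.7], [245.1, 192.2]] [[306.7, 158.0], [304.4, 138.9], [302.3, 121.6]]
1.0 [[300.4, 206.9], [272.4, 203.4], [244.5, 200.0]] [[298.2, 162.0], [296.3, 142.8], [294.6, 125.4]]
0.8 [[299.8, 214.0], [272.0, 210.5], [244.3, 207.1]] [[290.9, 167.2], [289.4, 147.9], [288.0, 130.4]]
[{'position': [274.8, 194.3], 'conf': 0.91}] [{'position': [311.3, 152.7], 'conf': 0.64}]
0.7 [188 253] [202 302] [[252.0, 199.0], [254.0, 187.0], [302.0, 193.0], [301.0, 205.0]]
0.94 [126 296] [187 323] [[286.0, 134.0], [302.0, 125.0], [334.0, 180.0], [319.0, 189.0]]
```

{"method": "move_arm", "body": {
  "plan": [0,0,0,0,0,0,0,0,0,0,0,0,0,0,0,0,0,0,0,0,0,0,0,0,0,0,0,0]
}}

```text
clock: 32.38
tool_pos: [0.6155, 0.0075, 0.2802]
tcp_rot: [3.139, -0.001, 1.406]
force: [0.2, 0.2, 1.0]
width: 0.001
gripper_force: 0.0
```

```bash
cat >lid.py <<'E'
from h import *
f=grab_frame("top");g=grab_frame("side")
for f in(f,g):
    for k in silhouettes("lid_edge",f)[:1]:
        a=np.argwhere(k["mask"]);print(round(k["conf"],2),a.min(0),a.max(0),cv2.boxPoints(cv2.minAreaRect(a[:,::-1].astype(np.float32))).round().tolist())
    print([(round(d["conf"],2),np.round(d["position"],1).tolist()) for d in look_for("insulator_0",f)])
E
python3 lid.py; python3 - <<'E'
from h import *
report()
R=down(80.5)
for x,z in((.045,.2),(.045,.139),(-.01,.139),(-.01,.10),(-.03,.08),(-.03,.066)): print(x,z,rel(B2W(x,0,z),R))
E
```

```text
0.89 [189 251] [209 302] [[250.0, 206.0], [253.0, 187.0], [303.0, 194.0], [300.0, 213.0]]
[]
0.83 [130 290] [187 323] [[277.0, 147.0], [295.0, 130.0], [337.0, 172.0], [320.0, 190.0]]
[(0.52, [303.6, 183.8]), (0.5, [306.5, 154.3])]
tcp [0.6155 0.0075 0.2802] lip [ 0.5962 -0.1089  0.235 ] lip in tray -0.1743 0.0132 eul [  0.1   0.1 -99.5] F [-0.8  0.1 -0.1] t [ 0.02 -0.07  0.01] clk 32.675 w 0.003
0.045 0.2 [-0.0, -0.002, 0.16, 0.001, -0.001, 0.001]
0.045 0.139 [-0.001, -0.002, 0.282, 0.001, -0.001, 0.001]
-0.01 0.139 [-0.001, -0.112, 0.282, 0.001, -0.001, 0.001]
-0.01 0.1 [-0.001, -0.112, 0.36, 0.001, -0.001, 0.001]
-0.03 0.08 [-0.001, -0.152, 0.4, 0.001, -0.001, 0.001]
-0.03 0.066 [-0.001, -0.152, 0.428, 0.001, -0.001, 0.001]
```

It is falling slowly by itself (damped). Wait.

{"method": "move_arm", "body": {
  "plan": [0,0,0,0,0,0,0,0,0,0,0,0,0,0,0,0,0,0,0,0,0,0,0,0,0,0,0,0,0,0,0,0,0,0,0,0,0,0,0,0,0,0,0,0,0,0,0,0,0,0,0,0,0,0,0,0]
}}

```text
clock: 33.67
tool_pos: [0.6155, 0.0074, 0.2802]
tcp_rot: [3.139, -0.001, 1.406]
force: [-0.5, -0.2, -0.1]
width: -0.004
gripper_force: 0.0
```

{"method": "move_arm", "body": {
  "plan": [0,0,0,0,0,0,0,0,0,0,0,0,0,0,0,0,0,0,0,0,0,0,0,0,0,0,0,0,0,0,0,0,0,0,0,0,0,0,0,0,0,0,0,0,0,0,0,0,0,0,0,0,0,0,0,0]
}}

```text
clock: 34.67
tool_pos: [0.6155, 0.0074, 0.2802]
tcp_rot: [3.139, -0.002, 1.406]
force: [-0.6, 0.8, 0.2]
width: 0.003
gripper_force: 0.0
```

```bash
python3 lid.py
```

```text
0.92 [189 246] [230 303] [[245.0, 225.0], [251.0, 187.0], [303.0, 195.0], [298.0, 233.0]]
[]
0.57 [154 276] [193 321] [[275.0, 155.0], [319.0, 153.0], [321.0, 191.0], [277.0, 194.0]]
[(0.4, [256.0, 198.6])]
```

```bash
python3 - <<'E'
from h import *
S=grab_frame("side");old=cv2.imread("pics/side0.png")[:,:,::-1]
for q in["scoop","flux_bottle","lens_pot","side_cutters","wick_reel","marker","qc_stamp","lid_edge"]:
    print(q,[np.round(d["position"],1).tolist() for d in look_for(q,S)][:1])
print(np.abs(S["img"].astype(int)-old).max(2)[240:340,230:420].__gt__(60).sum())
print(sign_off())
E
```

```text
scoop [[256.5, 190.6]]
flux_bottle [[368.1, 214.8]]
lens_pot [[280.5, 322.5]]
side_cutters [[364.6, 312.7]]
wick_reel [[223.5, 164.0]]
marker [[240.5, 264.1]]
qc_stamp [[403.4, 257.8]]
lid_edge [[298.3, 171.4]]
784
the job is handed in; nothing more can be done
None
```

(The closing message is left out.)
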